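Put the meeting notebooks and highlighters away in the desk drawer unit

ROBOT

A 6-joint arm with a two-finger parallel gripper is mounted at the origin on the work surface. World frame = base frame: x ahead of the robot, y to its left, z up, the work surface at z = 0. Lengths are in mm, angles in degrees, forces in N, time in s.
With the tool pointing down it reaches from about 300 to 850 mm from the base axis. Payload 4.2 kg.
Tool frame: the origin (TCP) lies midway between the tips of the shut fingers; the grasp point (between the pads) lies 19 mm behind it; z points along the fingers, y is the line along which they close (so a half turn about z gives the same grasp; the last joint's range is limited). The gripper opens to 91 mm and grips with 3 to 60 N. Pads are 32 mm wide; open, the fingers measure 118 mm over their backs; the gripper's body (76 mm by 178 mm) begins 60 mm behind the grasp point.
Start: joints at [-73.969, 18.312, 89.639, -0, 72.044, -1.146], TCP at [169.818, -549.37, 187.976] pointing down, gripper open.
Joint ranges: [-177.97, 177.97], [-48.28, 115.42], [12.27, 149.76], [-77.06, 257.06], [2.81, 150.46], [-146.56, 146.56]. Speed limits (degrees/s): [147.25, 147.25, 180, 180, 180, 180].

INTERFACE

Orientations are given as [roll, pitch, yaw] about the fixed x, y, z axes, in that order (R = Rz(yaw) Ry(pitch) Rx(roll)).
In Python, from workcell import env gives the robot as it stands.
- The arm moves only by the tool send_rows, never from a script. Its argument "steps" is a list that holds one entry, the list of rows, each a list of 5 numbers: the shift along the tool's x, y, z scaled (see below), then the turn about the tool's z scaled (see below), then the opening, from 0 (shut) to 1 (fully open). In form: [[[dx, dy, dz, yaw, fingers], ...]]. A call has 1 to 5 rows; each row shifts and turns the commanded pose from where the row before left it, along the tool's axes as they then stand; what a row does not reach is not made up. The controller multiplies each number of a shift by 0.04 m and each number of a turn by 0.12 rad. A row lasts 1/12 s, in which the tool goes at most 41.7 mm and 7.16 degrees, less where a joint would pass 70% of its speed; a pose out of reach is approached as far as the arm can. A call with a number of a shift or a turn outside -1 to 1 is refused whole. A call with a gripper value outside its range is refused whole. The fingers move at their own pace and stop on an object; "squeeze" is the grip in N (left out, the last holds). Time passes only in rows, so rows that do not move let the fingers close. It gives the time, the measured TCP pose, the force, the opening and the grip force at its end, in the units of the state.
- env.state(): the state, without advancing time (a new reading comes with each control period).
- env.grab_frame(name): name is "scene" or "top" or "wrist"; returns a dict with "pixels" (420x560x3 uint8, red, green, blue), "depth" (420x560 float32, mm along the optical axis (not along the pixel's ray), 0 where there is no reading), "intrinsics" (3x3 intrinsics, pixels), "cam_to_world" (4x4, takes a point from camera to world coordinates). Camera axes: x right, y down, z forward; pixel columns grow to the right and rows downward; lengths in mm; the calibration is good to about 2 mm. The wrist camera is an equidistant fisheye: a pixel r from the principal point sees the ray r / f radians off the axis. A picture is of the moment at which its call begins.
- env.job_done(): hands the job in; it is judged then, once.
The state is a dict: "time_s": time; "qpos": joint angles; "qvel": joint speeds; "effort": joint torques, N m; "ee_pos": TCP position; "ee_rot": TCP orientation; "force": force on the tool from outside, world axes, zero at the start; "torque": the same for the moment, N m; "gripper_width": finger opening in mm; "gripper_force": force on a finger pad.
Only numpy, scipy, OpenCV 4.12 (cv2) and the standard library are available. Lean on these libraries where they do the work, as an engineer would, in place of code of your own. Each camera call takes 0.05 s, during which the arm holds its last target. There are 200 camera calls.

TASK

The meeting is over: put the pocket notebooks and highlighters that lie about the desk, and any notebook on top of the desktop drawer cabinet, away in the top drawer of that cabinet. Pull the drawer open, stack all the notebooks squarely, flat and edge to edge, into one neat pile in the middle of the notebook bay, lengthways front to back, lay each highlighter flat in a lane of its own, down in the notches of the two rests, then push the drawer fully shut. Leave everything else on the desk and on the cabinet where it is.

Things in the scene. Friction and masses are not known exactly. Their poses are not given: they have to be found in the camera images.
- pad_red: Pocket notebook with a hard red cover and a black elastic band, 90 (x) by 60 (y) by 10 mm (z), about 70 g. Origin at the centre of its underside, x along its length (spine at -x), z up through the covers. May be absent.
- pad_blue: Pocket notebook with a hard blue cover and a black elastic band, 90 (x) by 60 (y) by 10 mm (z), about 70 g. Origin at the centre of its underside, x along its length (spine at -x), z up through the covers. May be absent.
- pad_green: Pocket notebook with a hard green cover and a black elastic band, 90 (x) by 60 (y) by 10 mm (z), about 70 g. Origin at the centre of its underside, x along its length (spine at -x), z up through the covers. May be absent.
- pad_yellow: Pocket notebook with a hard yellow cover and a black elastic band, 90 (x) by 60 (y) by 10 mm (z), about 70 g. Origin at the centre of its underside, x along its length (spine at -x), z up through the covers. May be absent.
- pad_purple: Pocket notebook with a hard purple cover and a black elastic band, 90 (x) by 60 (y) by 10 mm (z), about 70 g. Origin at the centre of its underside, x along its length (spine at -x), z up through the covers. May be absent.
- hl_orange: Flat-bodied highlighter pen, orange barrel with a black cap (cap at +x), 115 (x) by 22 (y) by 15 mm (z), about 30 g; it lies on its flat side. Origin at the centre of its underside, x along its length. May be absent.
- hl_pink: Flat-bodied highlighter pen, pink barrel with a black cap (cap at +x), 115 (x) by 22 (y) by 15 mm (z), about 30 g; it lies on its flat side. Origin at the centre of its underside, x along its length. May be absent.
- drawer (a joint): Opening of the top drawer of the black and white desktop drawer cabinet (fixed to the desk, front towards the robot; lower drawer locked). 0 = shut, 0.16 m = fully open (end stop). It slides along -x of the points below, takes about 1 N plus 4 N per m/s, no spring or catch, stays where left. Only fully open is its front compartment (142 mm front to back) wholly clear of the cabinet.
- cabinet (a point): Centre of the drawer cabinet's top, which is 270 (x) by 308 mm (y), 160 mm above the desk. x horizontal, from the front of the cabinet to its back; y to the left as one faces its front; z up. Drawer walls stand 53 mm above the inner floor, which is 85 mm above the desk; the front panel's top edge is 151 mm above the desk. A tape dispenser is fixed on the rear half of the top.
- handle (a point): Centre of the top drawer's steel bar handle: level bar 11 mm thick, 100 mm long along y, its axis 35 mm in front of the drawer front and 132 mm above the desk, held by two end stems 85 mm apart. Moves with the drawer; axes as cabinet.
- pad_bay (a point): Centre of the notebook bay (right half of the drawer's front compartment), on the inner floor. The bay is 142 (x) by 132 mm (y) inside; the partition to its left is 45 mm high. Moves with the drawer; axes as cabinet.
- lane_a (a point): Right-hand lane of the highlighter bay (left half of the compartment): where the underside centre of a highlighter in it lies, 8 mm above the inner floor. Two black rests, 6 mm thick in x, cross the bay 35 mm before and behind this point; each has a notch per lane, 30 mm wide (y), 10 mm deep, its bottom at this height. Between the rests fingers have room down to the floor. Axes as cabinet.
- lane_b (a point): Left-hand lane of the highlighter bay, 50 mm to the left (+y) of lane_a and like it; the drawer's side wall is 39 mm to the left of its centre, the partition 39 mm to the right of lane_a's.
- mug: Blue mug, 80 mm across, 92 mm high, leave it be. Origin at the centre of its underside.
- eraser: White and grey whiteboard eraser, 110 by 50 by 30 mm, leave it be. Origin at the centre of its underside, x along its length.
- stapler: Red and black stapler, 140 by 36 by 56 mm, leave it be. Origin at the centre of its underside.
- pencup: Dark steel pen cup with pens, 80 mm across, 145 mm high with the pens, leave it be. Origin at the centre of its underside.
- clips: Small red card box of paper clips, 65 by 45 by 22 mm, leave it be. Origin at the centre of its underside.
Things that resemble listed ones, but are neither listed nor needed, are in the scene too. What is shaped like the pad_red but pink is not meant.

How it is judged:
By the outcome, as a careful person would: the job done as asked, in the order asked, and still so for the second after the job is handed in, with the robot touching nothing.
Of pad_red, pad_blue, pad_green, pad_yellow, pad_purple only 4 to 5 are there at a start; the rules pass over those that are not, and their reading is None.
Of hl_orange, hl_pink only 1 to 2 are there at a start; the rules pass over those that are not, and their reading is None.
At some moment in a run one of hl_orange, hl_pink may be knocked a few centimetres aside while the robot is not near it.
Once in a run the grip may slacken for a moment while it holds something.
It also fails if it takes over 210 s, if anything falls off the work surface, if the arm or the gripper's body presses on something with over 40 N, if the wrist force passes 120 N, or if a joint passes its speed limit or range.

## Working session

There is one attempt and no reset: what is moved stays moved. The work goes in short steps, Python scripts to look and compute and a tool call to move; the robot and the scene stay as the last step left them, time stands still between calls to the robot, and variables do not carry over. Pictures are saved under pics/ and viewed, at most 14 in all, crops included, and the job is handed in when it is done.

Besides the shell and the picture viewer there is one more tool, called after "Call:" as a command line: name --argument value ..., lists and objects as JSON in quotes. send_rows: Moves the arm, as the interface text tells. Shifts and turns lie within -1 to 1; 1 stands for 0.04 m of shift or 0.12 rad of turn. Its arguments: {"type":"object","properties":{"steps":{"type":"array"},"squeeze":{"type":"number"}},"required":["steps"]}

```bash
ls; mkdir -p pics; python3 - <<'E'
from workcell import env
import cv2,numpy as np
for n in("top","scene"):
    f=env.grab_frame(n);cv2.imwrite(f"pics/{n}0.png",f["pixels"][:,:,::-1]);np.savez(f"pics/{n}0.npz",**f)
    print(n,f["intrinsics"].round(1).tolist(),f["cam_to_world"].round(3).tolist())
print(env.state())
E
```

```text
pics
top [[474.5, 0.0, 275.7], [0.0, 474.5, 201.5], [0.0, 0.0, 1.0]] [[0.101, -0.969, 0.225, 288.8], [-0.995, -0.1, 0.019, 9.009], [0.004, -0.225, -0.974, 1316.447], [0.0, 0.0, 0.0, 1.0]]
scene [[427.3, 0.0, 281.2], [0.0, 427.3, 206.8], [0.0, 0.0, 1.0]] [[0.346, 0.695, -0.631, 1286.32], [0.938, -0.26, 0.228, -237.041], [-0.005, -0.671, -0.742, 1014.437], [0.0, 0.0, 0.0, 1.0]]
{'time_s': 0.1, 'qpos': array([-7.39698384e+01,  1.83473846e+01,  8.96990222e+01,  1.35671667e-03,
        7.20455145e+01, -1.14793556e+00]), 'qvel': array([ 0.03275696, -0.03142148, -0.1138755 , -0.03779127, -0.06245596,
       -0.05503736]), 'effort': array([ 1.13406419e-03, -4.13330483e+01, -2.32508129e+01,  7.29377568e-02,
        4.21460846e-02, -5.82277335e-05]), 'ee_pos': array([ 169.67314123, -548.87255131,  187.2130222 ]), 'ee_rot': array([-1.79908123e+02, -3.13125595e-03,  1.71776754e+01]), 'force': array([-0.49452654,  0.07726401,  0.09616734]), 'torque': array([ 0.04604123,  0.0213715 , -0.0093118 ]), 'gripper_force': 0.0, 'gripper_width': 91.04790897666152}
```

View pics/top0.png

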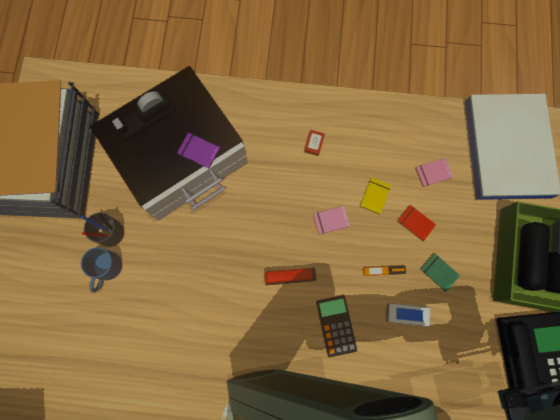

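View pics/scene0.png

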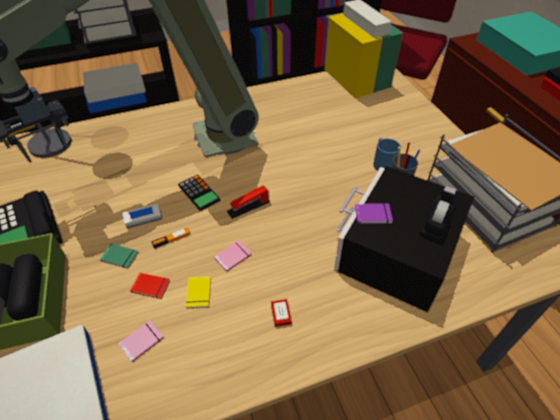

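```bash
cat > h.py <<'E'
import numpy as np,cv2
def load(n): return dict(np.load(f"pics/{n}.npz"))
def ray(f,uv,z):
    uv=np.atleast_2d(uv).astype(float);K=f["intrinsics"];T=f["cam_to_world"]
    d=np.c_[(uv[:,0]-K[0,2])/K[0,0],(uv[:,1]-K[1,2])/K[1,1],np.ones(len(uv))]@T[:3,:3].T
    return T[:3,3]+d*((z-T[2,3])/d[:,2])[:,None]
def pts(f):
    v,u=np.mgrid[:420,:560];K=f["intrinsics"];T=f["cam_to_world"];d=f["depth"]
    return np.stack([(u-K[0,2])/K[0,0]*d,(v-K[1,2])/K[1,1]*d,d],-1)@T[:3,:3].T+T[:3,3]
def project(f,p):
    K=f["intrinsics"];T=f["cam_to_world"];c=(np.asarray(p,float)-T[:3,3])@T[:3,:3];c=c@K.T
    return c[...,:2]/c[...,2:]
HUE=dict(red=(174,4),blue=(105,125),green=(68,92),yellow=(24,32),purple=(136,152),orange=(8,20))
def mask(f,col,smin=140,vmin=60):
    h=cv2.cvtColor(f["pixels"],cv2.COLOR_RGB2HSV).astype(int);a,b=HUE[col]
    hm=(h[...,0]>=a)&(h[...,0]<=b) if a<b else (h[...,0]>=a)|(h[...,0]<=b)
    return (hm&(h[...,1]>smin)&(h[...,2]>vmin)).astype(np.uint8)
def rect(f,m,z):
    "min-area rectangle of mask on plane z: centre, long, short, angle of long side"
    c=max(cv2.findContours(m,cv2.RETR_EXTERNAL,cv2.CHAIN_APPROX_NONE)[0],key=cv2.contourArea)[:,0]
    w=ray(f,c,z)[:,:2].astype(np.float32);(cx,cy),(a,b),_=r=cv2.minAreaRect(w)
    B=cv2.boxPoints(r);e=[B[1]-B[0],B[2]-B[1]];l=max(e,key=np.linalg.norm)
    return np.array([cx,cy]),max(a,b),min(a,b),(np.degrees(np.arctan2(l[1],l[0]))+90)%180-90
E
python3 - <<'E'
from h import *
for n,w in(("top0",None),("scene0",None)):
    f=load(n);P=pts(f);h=cv2.cvtColor(f["pixels"],cv2.COLOR_RGB2HSV)
    locs=dict(top0=dict(yellow=(375,196),red=(417,223),green=(440,272),purple=(199,151),orange=(376,271)),scene0=dict(yellow=(198,292),red=(150,285),green=(118,256),purple=(373,213),orange=(175,237)))[n]
    for k,(u,v) in locs.items():
        m=mask(f,k,100,40);lim=np.zeros_like(m);lim[v-28:v+28,u-28:u+28]=1;m=cv2.morphologyEx(m*lim,cv2.MORPH_CLOSE,np.ones((7,7)))
        z=170 if k=="purple" else 15 if k=="orange" else 10
        c,a,b,t=rect(f,m,z);print(n,k,h[v,u],c.round(1),round(a,1),round(b,1),round(t,1),"z",np.median(P[m>0][:,2]).round(1))
    z=P[...,2];m=((abs(z-160)<8)&(P[...,0]>300)&(P[...,0]<900)&(P[...,1]>0)&(P[...,1]<500)).astype(np.uint8)
    m=cv2.morphologyEx(m,cv2.MORPH_OPEN,np.ones((3,3)));m=cv2.morphologyEx(m,cv2.MORPH_CLOSE,np.ones((25,25)))
    print("cab",rect(f,m,160),z[m>0].mean())
    cv2.imwrite(f"pics/m{n}.png",m*255)
f=load("top0");a=cv2.resize(f["pixels"][100:230,80:260],None,fx=3,fy=3,interpolation=2);b=cv2.resize(f["pixels"][240:350,340:470],None,fx=3.5,fy=3.5,interpolation=2)
o=np.zeros((800,560,3),np.uint8);o[:390,:540]=a;o[395:395+b.shape[0],:b.shape[1]]=b;cv2.imwrite("pics/crop.png",cv2.resize(o,None,fx=.75,fy=.75)[:,:,::-1])
E
```

```text
top0 yellow [ 26 255 176] [ 637.2 -244.7] 91.6 60.3 -16.3 z 10.1Traceback (most recent call last):
  File "<stdin>", line 8, in <module>
  File "h.py", line 20, in rect
    c=max(cv2.findContours(m,cv2.RETR_EXTERNAL,cv2.CHAIN_APPROX_NONE)[0],key=cv2.contourArea)[:,0]
      ~~~^^^^^^^^^^^^^^^^^^^^^^^^^^^^^^^^^^^^^^^^^^^^^^^^^^^^^^^^^^^^^^^^^^^^^^^^^^^^^^^^^^^^
ValueError: max() iterable argument is empty
```

```bash
cat > m.py <<'E'
from h import *
for n,w in(("top0",None),("scene0",None)):
    f=load(n);P=pts(f);h=cv2.cvtColor(f["pixels"],cv2.COLOR_RGB2HSV)
    locs=dict(top0=dict(yellow=(375,196),red=(417,223),green=(440,272),purple=(199,151),orange=(376,271)),scene0=dict(yellow=(198,292),red=(150,285),green=(118,256),purple=(373,213),orange=(175,237)))[n]
    for k,(u,v) in locs.items():
        print(n,k,h[v,u].tolist(),end=" ")
        m=mask(f,k,100,40);lim=np.zeros_like(m);lim[v-28:v+28,u-28:u+28]=1;m=cv2.morphologyEx(m*lim,cv2.MORPH_CLOSE,np.ones((7,7)))
        z=170 if k=="purple" else 15 if k=="orange" else 10
        if m.sum()<50: print("none");continue
        c,a,b,t=rect(f,m,z);print(c.round(1),round(a,1),round(b,1),round(t,1),"z",np.median(P[m>0][:,2]).round(1))
    z=P[...,2];m=((abs(z-160)<8)&(P[...,0]>300)&(P[...,0]<900)&(P[...,1]>0)&(P[...,1]<500)).astype(np.uint8)
    m=cv2.morphologyEx(m,cv2.MORPH_OPEN,np.ones((3,3)));m=cv2.morphologyEx(m,cv2.MORPH_CLOSE,np.ones((25,25)))
    print("cab",rect(f,m,160),z[m>0].mean())
f=load("top0");a=cv2.resize(f["pixels"][100:230,80:260],None,fx=3,fy=3,interpolation=2);b=cv2.resize(f["pixels"][240:350,340:470],None,fx=3.5,fy=3.5,interpolation=2)
o=np.zeros((800,560,3),np.uint8);o[:390,:540]=a;o[395:395+b.shape[0],:b.shape[1]]=b;cv2.imwrite("pics/crop.png",cv2.resize(o,None,fx=.75,fy=.75)[:,:,::-1])
E
sed -i 's/red=(174,4)/red=(170,7)/;s/green=(68,92)/green=(60,95)/' h.py; python3 m.py
```

```text
top0 yellow [26, 255, 176] [ 637.2 -244.7] 91.6 60.3 -16.3 z 10.1
top0 red [6, 236, 165] [ 570.5 -363.2] 87.7 58.9 56.6 z 10.0
top0 green [67, 100, 99] [ 431.4 -443. ] 61.2 53.6 53.4 z 10.0
top0 purple [147, 136, 124] [667.4 242. ] 92.7 62.9 69.6 z 169.8
top0 orange [34, 20, 176] [ 425.7 -256.7] 157.2 148.9 -84.2 z 0.3
cab (array([707.45910645, 334.48260498]), 307.89447021484375, 258.69659423828125, np.float32(-49.72643)) 165.51544693415846
scene0 yellow [27, 255, 217] [ 640.4 -243.8] 94.2 61.5 -17.3 z 10.8
scene0 red [3, 230, 205] [ 575.8 -362.9] 90.2 60.9 56.2 z 10.7
scene0 green [74, 120, 125] [ 442.8 -431.7] 85.0 55.5 53.1 z 11.0
scene0 purple [146, 144, 161] [668.4 243.1] 102.7 69.4 76.0 z 170.8
scene0 orange [12, 138, 187] [ 433.  -268.9] 226.5 166.5 -13.1 z 1.3
cab (array([710.70343018, 333.12380981]), 317.38031005859375, 260.09906005859375, np.float32(-49.754787)) 169.68429512368292
```

View pics/crop.png

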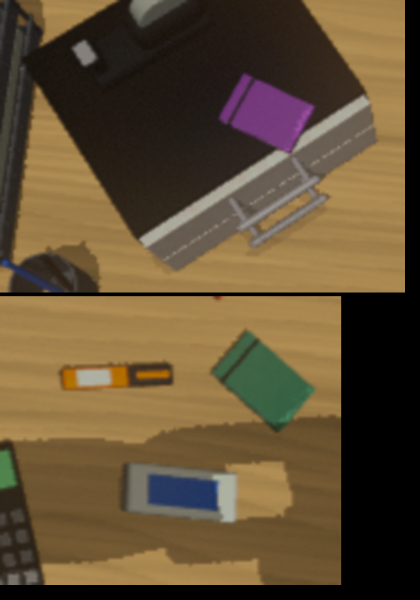

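```bash
python3 - <<'E'
from h import *
th=np.radians(40.27);X=np.array([np.cos(th),np.sin(th)]);Y=np.array([-X[1],X[0]])
for n in("top0","scene0"):
    f=load(n);P=pts(f);z=P[...,2];xy=P[...,:2];s=xy@X;t=xy@Y
    box=(P[...,0]>350)&(P[...,0]<950)&(P[...,1]>0)&(P[...,1]<600)&(f["depth"]>0)
    top=box&(abs(z-160)<5)
    print(n,"top s",np.percentile(s[top],[0,.5,50,99.5,100]).round(1),"t",np.percentile(t[top],[0,.5,50,99.5,100]).round(1))
    for t0 in range(-250,-40,0+50) if 0 else np.arange(-180,100,30):
        q=top&(abs(t-t0)<8)
        if q.sum(): print(t0,s[q].min().round(1),s[q].max().round(1),end=" | ")
    print()
    for s0 in np.arange(640,900,40):
        q=top&(abs(s-s0)<8)
        if q.sum(): print(s0,t[q].min().round(1),t[q].max().round(1),end=" | ")
    print()
    fr=np.percentile(s[top],.5)
    hd=box&(abs(z-134)<8)&(s<fr-15)&(s>fr-80)&(t>-260)&(t<110)
    print("handle n",hd.sum(),"s",np.percentile(s[hd],[2,50,98]).round(1),"t",np.percentile(t[hd],[1,50,99]).round(1),z[hd].mean().round(1))
    print("s hist",np.histogram(s[hd],bins=np.arange(fr-80,fr+5,5)))
E
```

```text
top0 top s [614.  628.7 752.1 974.3 995.2] t [-356.4 -354.3 -173.9  114.6  144.5]
-180 618.8 887.2 | -150 620.9 885.1 | -120 628.1 885.5 | -90 621.1 886.7 | -60 627.7 995.1 | -30 924.1 964.6 | 0 879.8 933.9 | 30 843.6 897.9 | 60 802.9 857.8 | 90 688.3 811.6 | 
640 -355.5 -47.9 | 680 -356.0 -48.3 | 720 -356.2 -48.1 | 760 -355.5 144.5 | 800 -355.4 89.7 | 840 -356.4 72.5 | 880 -355.1 43.6 | 
handle n 246 s [574.4 580.7 612. ] t [-255.2 -201.  -148.9] 135.4
s hist (array([ 0,  0,  0,  0,  0, 88, 82, 19, 11, 13,  8, 13, 12,  0,  0,  0]), array([548.67980391, 553.67980391, 558.67980391, 563.67980391,
       568.67980391, 573.67980391, 578.67980391, 583.67980391,
       588.67980391, 593.67980391, 598.67980391, 603.67980391,
       608.67980391, 613.67980391, 618.67980391, 623.67980391,
       628.67980391]))
scene0 top s [ 617.9  632.6  767.5  981.  1002.1] t [-359.9 -357.1 -214.4  110.4  139.9]
-180 627.5 887.7 | -150 631.8 887.6 | -120 624.7 887.2 | -90 624.0 887.3 | -60 627.8 1002.1 | -30 924.1 972.1 | 0 885.0 937.1 | 30 848.2 898.0 | 60 802.2 861.4 | 90 768.0 819.1 | 
640 -356.7 -45.7 | 680 -358.2 -48.2 | 720 -357.9 -46.4 | 760 -357.6 139.9 | 800 -358.4 100.7 | 840 -358.4 74.4 | 880 -357.8 43.2 | 
handle n 167 s [578.  585.8 611.7] t [-255.4 -207.4 -150.7] 136.3
s hist (array([ 0,  0,  0,  0,  1, 44, 61, 17, 10, 11, 10, 10,  3,  0,  0,  0]), array([552.57476896, 557.57476896, 562.57476896, 567.57476896,
       572.57476896, 577.57476896, 582.57476896, 587.57476896,
       592.57476896, 597.57476896, 602.57476896, 607.57476896,
       612.57476896, 617.57476896, 622.57476896, 627.57476896,
       632.57476896]))
```

```bash
cat > to.py <<'E'
import sys,numpy as np
from workcell import env
# usage: to.py x y z yaw -> turn units, then shift units in the turned tool frame
s=env.state();x,y,z,w=map(float,sys.argv[1:5]);p=s["ee_pos"];w0=s["ee_rot"][2]
d=(w-w0+180)%360-180; r=np.radians(w)
if abs(abs(s["ee_rot"][0])-180)>2: print("TILT",s["ee_rot"])
v=np.array([x,y,z])-p
a=v[0]*np.cos(r)+v[1]*np.sin(r); b=v[0]*np.sin(r)-v[1]*np.cos(r)
q6=s["qpos"][5]
print("at",p.round(1),round(w0,1),"t",round(s["time_s"],1),"| turn",round(-np.radians(d)/.12,2),"| dx %.2f dy %.2f dz %.2f"%(a/40,b/40,-v[2]/40),"| q6 end",round(np.degrees(np.arctan2(y,x))+90-w,0),"F",s["force"].round(1),"w",round(s["gripper_width"],1))
E
python3 to.py 573 220.6 230 130.27
```

```text
at [ 169.7 -548.9  187.2] 17.2 t 0.1 | turn -16.45 | dx 8.16 dy 20.13 dz -1.07 | q6 end -19.0 F [-0.5  0.1  0.1] w 91.0
```

Call:
send_rows --steps '[[[0,0,-0.3,-0.82,1],[0,0,-0.3,-0.82,1],[0,0,-0.3,-0.82,0.8],[0,0,-0.17,-0.82,0.6],[0,0,0,-0.82,0.4]]]'

```text
time_s: 0.52
ee_pos: [170.0, -550.0, 232.2]
ee_rot: [179.9, 0.1, 45.6]
force: [0.5, 0.5, -0.8]
gripper_width: 73.9
gripper_force: 0.0
```

Call:
send_rows --steps '[[[0,0,0,-0.82,0.33],[0,0,0,-0.82,0.33],[0,0,0,-0.82,0.33],[0,0,0,-0.82,0.33],[0,0,0,-0.82,0.33]]]'

```text
time_s: 0.93
ee_pos: [169.7, -549.1, 230.2]
ee_rot: [-180.0, -0.1, 73.8]
force: [-0.2, -0.3, -0.7]
gripper_width: 40.6
gripper_force: 0.0
```

Call:
send_rows --steps '[[[0,0,0,-0.82,0.33],[0,0,0,-0.82,0.33],[0,0,0,-0.82,0.33],[0,0,0,-0.82,0.33],[0,0,0,-0.82,0.33]]]'

```text
time_s: 1.35
ee_pos: [169.7, -549.0, 230.2]
ee_rot: [-180.0, -0.1, 102.0]
force: [-0.1, -0.5, 0.1]
gripper_width: 30.0
gripper_force: 0.0
```

Call:
send_rows --steps '[[[0,0,0,-0.82,0.33],[0,0,0,-0.82,0.33],[0,0,0,-0.82,0.33],[0,0,0,-0.82,0.33],[0,0,0,-0.82,0.33]]]'

```text
time_s: 1.77
ee_pos: [169.7, -549.0, 230.2]
ee_rot: [180.0, -0.1, 130.2]
force: [0.3, -0.1, 0.4]
gripper_width: 30.4
gripper_force: 0.0
```

Call:
send_rows --steps '[[[0.33,0.8,0,0,0.33],[0.33,0.8,0,0,0.33],[0.33,0.8,0,0,0.33],[0.33,0.8,0,0,0.33],[0.33,0.8,0,0,0.33]]]'

```text
time_s: 2.18
ee_pos: [250.4, -394.4, 230.3]
ee_rot: [180.0, -0.0, 129.9]
force: [0.9, 0.6, -0.1]
gripper_width: 30.1
gripper_force: 0.0
```

Call:
send_rows --steps '[[[0.33,0.8,0,0,0.33],[0.33,0.8,0,0,0.33],[0.33,0.8,0,0,0.33],[0.33,0.8,0,0,0.33],[0.33,0.8,0,0,0.33]]]'

```text
time_s: 2.6
ee_pos: [330.6, -241.0, 230.6]
ee_rot: [-180.0, -0.0, 129.9]
force: [1.0, 1.1, -0.3]
gripper_width: 30.1
gripper_force: 0.0
```

Call:
send_rows --steps '[[[0.33,0.8,0,0,0.33],[0.33,0.8,0,0,0.33],[0.33,0.8,0,0,0.33],[0.33,0.8,0,0,0.33],[0.33,0.8,0,0,0.33]]]'

```text
time_s: 3.02
ee_pos: [410.9, -87.7, 230.6]
ee_rot: [-180.0, -0.0, 129.9]
force: [1.0, 0.7, 0.4]
gripper_width: 30.1
gripper_force: 0.0
```

Call:
send_rows --steps '[[[0.33,0.8,0,0,0.33],[0.33,0.8,0,0,0.33],[0.33,0.8,0,0,0.33],[0.33,0.8,0,0,0.33],[0.33,0.8,0,0,0.33]]]'

```text
time_s: 3.43
ee_pos: [491.3, 65.6, 230.4]
ee_rot: [-180.0, -0.0, 130.0]
force: [0.7, 0.2, -0.1]
gripper_width: 30.0
gripper_force: 0.0
```

```bash
python3 to.py 573 220.6 230 130.27; python3 - <<'E'
from workcell import env
import cv2,numpy as np
f=env.grab_frame("top");np.savez("pics/top1.npz",**f)
E
sed 's/(("top0",None),("scene0",None))/(("top1",None),)/;s/)\[n\]/)["top0"]/' m.py | head -12 > m1.py; python3 m1.py
```

```text
at [491.3  65.6 230.4] 130.0 t 3.4 | turn -0.04 | dx 1.64 dy 4.06 dz 0.01 | q6 end -19.0 F [ 0.7  0.2 -0.1] w 30.0
top1 yellow [26, 255, 179] [ 637.2 -244.7] 91.6 60.3 -16.3 z 10.1
top1 red [6, 235, 168] [ 570.4 -363.2] 87.7 59.0 56.6 z 10.1
top1 green [65, 98, 102] [ 425.7 -450.1] 53.8 40.4 -36.0 z 10.0
top1 purple [147, 139, 125] [667.3 242.1] 92.7 63.3 69.6 z 169.6
top1 orange [34, 20, 179] [ 425.7 -256.7] 157.2 148.9 -84.2 z 0.3
```

Call:
send_rows --steps '[[[0.33,0.81,0,-0.04,0.33],[0.33,0.81,0,0,0.33],[0.33,0.81,0,0,0.33],[0.33,0.81,0,0,0.33],[0.33,0.81,0,0,0.33]]]'

```text
time_s: 3.9
ee_pos: [572.6, 220.1, 230.2]
ee_rot: [-179.9, -0.0, 130.2]
force: [0.5, 0.1, -0.2]
gripper_width: 29.9
gripper_force: 0.0
```

Call:
send_rows --steps '[[[0,0,0.3,0,0.33],[0,0,0.4,0,0.33],[0,0,0.3,0,0.33],[0,0,0,0,0.33]]]'

```text
time_s: 4.23
ee_pos: [570.4, 218.2, 187.2]
ee_rot: [-179.6, -0.1, 130.2]
force: [0.2, -0.7, 0.4]
gripper_width: 30.1
gripper_force: 0.0
```

```bash
python3 to.py 573 220.6 113 130.27; python3 - <<'E'
from workcell import env
import cv2
f=env.grab_frame("wrist");cv2.imwrite("pics/w1.png",f["pixels"][:,:,::-1])
E
```

```text
at [570.4 218.2 187.2] 130.2 t 4.2 | turn -0.0 | dx 0.00 dy 0.09 dz 1.86 | q6 end -19.0 F [ 0.2 -0.7  0.4] w 30.1
```

View pics/w1.png

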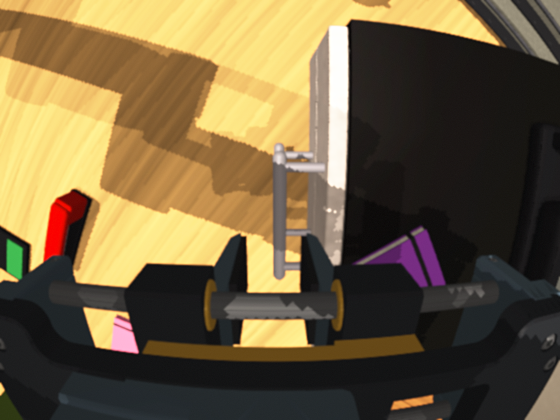

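Call:
send_rows --steps '[[[0,0.04,0.4,0,0.33],[0,0,0.4,0,0.33],[0,0,0.4,0,0.33],[0,0,0.4,0,0.33],[0,0,0.26,0,0.33]]]'

```text
time_s: 4.7
ee_pos: [573.5, 219.4, 115.8]
ee_rot: [-180.0, -0.0, 130.2]
force: [-0.2, -0.5, -0.3]
gripper_width: 30.0
gripper_force: 0.0
```

Call:
send_rows --steps '[[[0,0,0,0,0.33],[0,0,0,0,0.33],[0,0,0,0,0.33]]]'

```text
time_s: 4.95
ee_pos: [574.4, 220.1, 117.6]
ee_rot: [179.9, 0.0, 130.2]
force: [0.2, 0.2, 0.0]
gripper_width: 30.3
gripper_force: 0.0
```

Call:
send_rows --steps '[[[0,0,0,0,0],[0,0,0,0,0],[0,0,0,0,0],[0,0,0,0,0],[0,0,0,0,0]]]' --squeeze 20

```text
time_s: 5.37
ee_pos: [573.6, 219.9, 116.5]
ee_rot: [180.0, 0.0, 130.2]
force: [0.3, -0.1, -0.3]
gripper_width: 1.4
gripper_force: 0.0
```

```bash
python3 - <<'E'
from workcell import env
import cv2,numpy as np
f=env.grab_frame("wrist");g=env.grab_frame("scene");h=env.grab_frame("top");np.savez("pics/scene2.npz",**g);np.savez("pics/top2.npz",**h)
o=np.zeros((600,800,3),np.uint8)
o[:,:400]=cv2.resize(f["pixels"],(400,600))*0
o[:300,:400]=cv2.resize(f["pixels"],(400,300));o[300:,:400]=cv2.resize(g["pixels"][150:270,310:470],(400,300));o[:300,400:]=cv2.resize(h["pixels"][100:235,100:280],(400,300))
cv2.imwrite("pics/c2.png",o[:,:,::-1]);print(env.state()["gripper_width"])
E
```

```text
0.6676058444097961
```

View pics/c2.png

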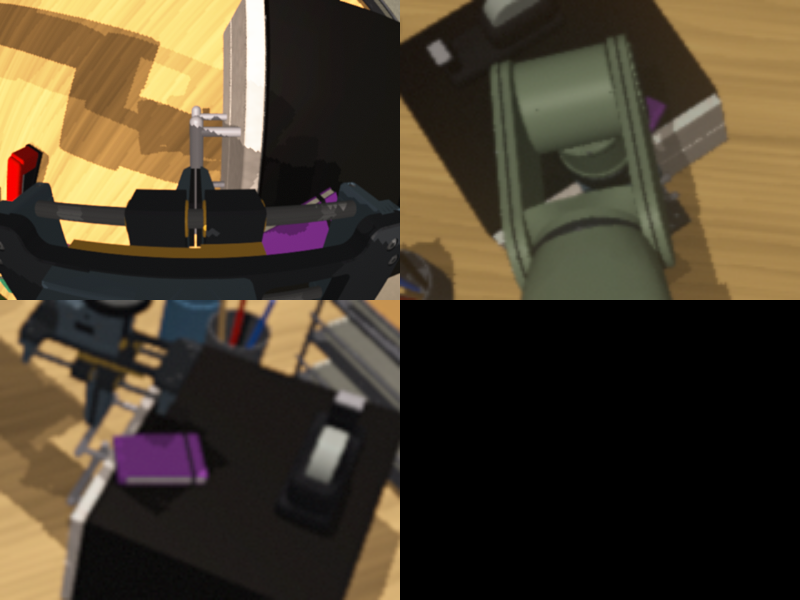

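```bash
python3 - <<'E'
from h import *
th=np.radians(40.27);X=np.array([np.cos(th),np.sin(th)]);Y=np.array([-X[1],X[0]])
f=load("scene2");im=f["pixels"][:,:,::-1].copy();P=pts(f)
k=5;u0,v0=310,150;c=cv2.resize(im[v0:v0+110,u0:u0+155],None,fx=k,fy=k,interpolation=2)
def dot(p,col):
    q=(project(f,p)-[u0,v0]+.5)*k;cv2.circle(c,tuple(int(i) for i in q),5,col,2);print(q.round(),end=" ")
for t in(-252,-202,-152): dot([*(580*X+t*Y),132],(0,255,0))
dot([573.6,219.9,116.5],(0,0,255));dot([573.6,219.9,135.5],(255,0,0))
cv2.imwrite("pics/c3.png",c)
s=P[...,:2]@X;t=P[...,:2]@Y;z=P[...,2]
q=(s>560)&(s<600)&(t>-300)&(t<-100)&(z>105)&(z<250)
for a in np.arange(-300,-100,10):
    m=q&(abs(t-a)<5)
    if m.sum(): print(a,m.sum(),"z",z[m].min().round(),z[m].max().round(),"s",s[m].min().round(),s[m].max().round())
E
```

```text
[154. 304.] [190. 247.] [225. 192.] [186. 266.] [190. 243.] -260 4 z 132.0 136.0 s 581.0 587.0
-250 22 z 130.0 140.0 s 579.0 598.0
-240 105 z 134.0 249.0 s 561.0 600.0
-230 56 z 133.0 250.0 s 561.0 599.0
-220 148 z 134.0 249.0 s 568.0 600.0
-210 19 z 130.0 230.0 s 577.0 594.0
-200 10 z 133.0 186.0 s 588.0 594.0
-190 7 z 133.0 177.0 s 587.0 594.0
-180 3 z 131.0 249.0 s 587.0 594.0
-160 14 z 132.0 138.0 s 586.0 599.0
-150 4 z 134.0 140.0 s 584.0 588.0
```

View pics/c3.png

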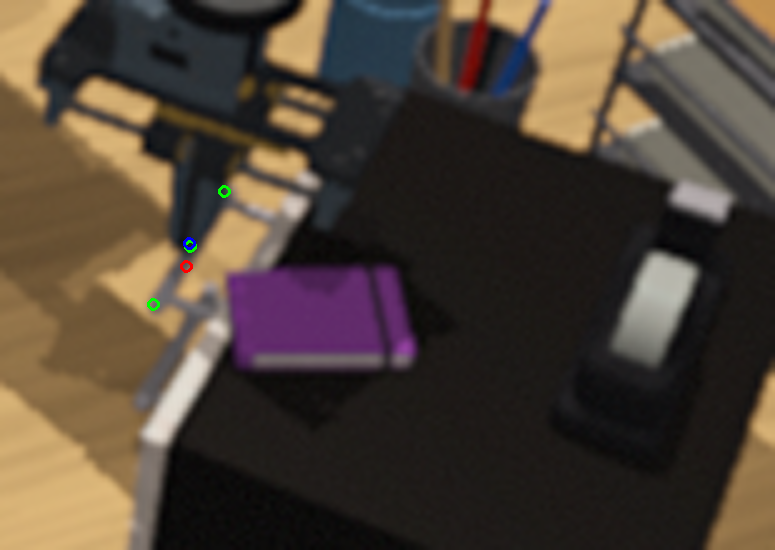

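```bash
python3 - <<'E'
from h import *
f=load("scene2");P=pts(f)
for v in range(186,210,2): print(v,[(P[v,u].round(0).astype(int).tolist(),f["pixels"][v,u].tolist()) for u in (345,347,349)])
E
python3 to.py 573 220.6 113 130.27
```

```text
186 [([579, 203, 195], [42, 46, 53]), ([581, 207, 196], [29, 32, 36]), ([584, 212, 197], [29, 32, 35])]
188 [([577, 205, 184], [37, 44, 52]), ([584, 207, 191], [26, 28, 30]), ([587, 211, 192], [34, 37, 41])]
190 [([582, 203, 182], [37, 44, 52]), ([585, 207, 184], [24, 25, 28]), ([585, 213, 182], [37, 41, 46])]
192 [([583, 203, 176], [37, 44, 51]), ([583, 209, 173], [24, 24, 27]), ([590, 211, 180], [41, 46, 51])]
194 [([581, 205, 165], [37, 43, 49]), ([583, 210, 165], [24, 26, 28]), ([590, 212, 171], [42, 48, 53])]
196 [([584, 204, 160], [35, 41, 47]), ([587, 209, 161], [28, 29, 32]), ([592, 212, 165], [39, 47, 53])]
198 [([584, 205, 152], [34, 36, 40]), ([583, 212, 149], [27, 31, 36]), ([591, 214, 156], [46, 50, 55])]
200 [([468, 279, 0], [127, 101, 72]), ([588, 210, 146], [43, 47, 52]), ([593, 213, 150], [110, 92, 75])]
202 [([588, 205, 139], [113, 98, 87]), ([588, 211, 138], [91, 84, 83]), ([479, 289, -2], [170, 137, 94])]
204 [([593, 203, 138], [84, 82, 86]), ([596, 207, 138], [156, 127, 95]), ([488, 284, -1], [191, 154, 99])]
206 [([596, 201, 133], [115, 100, 91]), ([494, 274, -1], [202, 164, 109]), ([499, 278, 3], [208, 171, 114])]
208 [([503, 262, 4], [163, 134, 103]), ([503, 269, 2], [216, 177, 117]), ([505, 276, 0], [201, 163, 111])]
at [573.5 219.8 116.3] 130.2 t 5.5 | turn -0.01 | dx 0.02 dy 0.00 dz 0.08 | q6 end -19.0 F [-0.2 -0.2 -0.2] w 0.7
```

```bash
cat >> h.py <<'E'
def wpts(f):
    v,u=np.mgrid[:420,:560];K=f["intrinsics"];T=f["cam_to_world"];d=f["depth"]
    a=(u-K[0,2])/K[0,0];b=(v-K[1,2])/K[1,1];r=np.hypot(a,b);g=np.where(r>1e-6,np.tan(np.minimum(r,1.5))/np.maximum(r,1e-6),1)
    return np.stack([a*g*d,b*g*d,d],-1)@T[:3,:3].T+T[:3,3]
E
python3 - <<'E'
from h import *
from workcell import env
f=env.grab_frame("wrist");np.savez("pics/w3.npz",**f);P=wpts(f)
print(f["intrinsics"].round(1).tolist(),f["cam_to_world"].round(2).tolist())
th=np.radians(40.27);X=np.array([np.cos(th),np.sin(th)]);Y=np.array([-X[1],X[0]])
for v in range(140,345,10): 
    p=P[v,272];q=P[v,280];print(v,[(round(float(p[:2]@X)),round(float(p[:2]@Y)),round(float(p[2])),f["pixels"][v,u].tolist()) for p,u in((P[v,266],266),(P[v,272],272),(P[v,280],280))])
E
```

```text
[[325.2, 0.0, 273.3], [0.0, 325.2, 211.3], [0.0, 0.0, 1.0]] [[0.76, 0.62, 0.19, 522.11], [0.65, -0.73, -0.22, 283.01], [0.0, 0.29, -0.96, 313.13], [0.0, 0.0, 0.0, 1.0]]
140 [(575, -144, 0, [253, 227, 130]), (581, -144, 1, [249, 212, 118]), (588, -144, 0, [248, 210, 116])]
150 [(575, -153, 0, [248, 208, 115]), (581, -149, 49, [191, 178, 175]), (588, -154, 0, [223, 169, 111])]
160 [(575, -163, 0, [173, 123, 65]), (581, -156, 52, [222, 208, 203]), (587, -156, 51, [164, 153, 151])]
170 [(578, -151, 134, [167, 153, 147]), (581, -151, 137, [235, 228, 224]), (585, -151, 137, [181, 168, 166])]
180 [(578, -157, 134, [99, 87, 80]), (581, -156, 138, [110, 102, 99]), (585, -156, 137, [105, 96, 96])]
190 [(578, -162, 134, [96, 85, 79]), (581, -162, 137, [109, 100, 99]), (585, -162, 136, [105, 98, 96])]
200 [(577, -168, 135, [100, 87, 80]), (581, -167, 137, [109, 101, 99]), (585, -167, 137, [104, 96, 95])]
210 [(577, -174, 135, [104, 89, 79]), (581, -173, 137, [110, 102, 100]), (585, -173, 137, [106, 98, 97])]
220 [(577, -180, 133, [119, 97, 83]), (581, -179, 137, [110, 101, 100]), (585, -179, 137
[... 536 characters left out ...]
79, -187, 195, [18, 17, 18]), (581, -122, 313, [38, 34, 33]), (584, -187, 194, [18, 17, 17])]
290 [(579, -190, 198, [25, 23, 23]), (581, -189, 199, [41, 38, 38]), (584, -190, 197, [24, 23, 24])]
300 [(579, -170, 237, [50, 49, 48]), (581, -169, 237, [52, 50, 49]), (583, -170, 236, [52, 49, 48])]
310 [(579, -171, 239, [52, 51, 51]), (581, -172, 238, [55, 53, 51]), (583, -172, 238, [54, 52, 51])]
320 [(578, -204, 198, [36, 35, 33]), (581, -204, 198, [49, 45, 45]), (584, -204, 198, [33, 32, 32])]
330 [(578, -210, 198, [27, 27, 27]), (581, -210, 198, [105, 76, 44]), (584, -210, 198, [24, 24, 25])]
340 [(578, -216, 198, [25, 26, 26]), (581, -215, 198, [93, 69, 42]), (584, -216, 198, [24, 23, 23])]
```

Call:
send_rows --steps '[[[0,-0.1,0,0,0],[0,-0.2,0,0,0],[0,-0.2,0,0,0],[0,0,0,0,0]]]'

```text
time_s: 5.9
ee_pos: [556.5, 205.6, 116.3]
ee_rot: [-179.9, -0.0, 130.2]
force: [-0.7, -0.6, -0.2]
gripper_width: 0.5
gripper_force: 0.0
```

```bash
python3 - <<'E'
from h import *
from workcell import env
s=env.state();print(s["ee_pos"],s["gripper_width"],s["gripper_force"],s["force"])
f=env.grab_frame("wrist");cv2.imwrite("pics/w4.png",f["pixels"][100:340,140:420,::-1].repeat(2,0).repeat(2,1))
E
```

```text
[556.45148925 205.64810205 116.26419688] 0.47407155810849927 0.0 [-0.73074738 -0.63782019 -0.15817764]
```

View pics/w4.png

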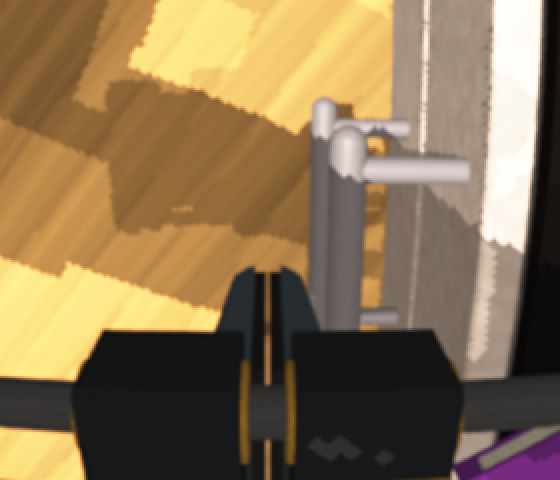

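Call:
send_rows --steps '[[[0,-0.5,-0.5,0,0],[0,-0.5,-0.8,0,0],[0,-0.5,-0.5,0,0.33],[0,0,0,0,0.33],[0,0,0,0,0.33]]]'

```text
time_s: 6.37
ee_pos: [513.0, 168.1, 189.8]
ee_rot: [179.8, 0.1, 130.2]
force: [-0.4, 0.5, -0.2]
gripper_width: 17.8
gripper_force: 0.0
```

```bash
python3 - <<'E'
from h import *
from workcell import env
s=env.state();p=s["ee_pos"];print(p,s["gripper_width"])
f=env.grab_frame("scene");P=pts(f);q=project(f,p);print("tcp px",q,project(f,p+[0,0,19]),project(f,p+[0,0,60]))
near=(np.linalg.norm(P[...,:2]-p[:2],axis=-1)<45)&(P[...,2]>60)
for z in range(60,260,10):
    m=near&(abs(P[...,2]-z)<5)
    if m.sum(): print(z,m.sum(),P[m].mean(0).round(),P[m].min(0).round(),P[m].max(0).round())
u,v=int(q[0]),int(q[1]);c=cv2.resize(f["pixels"][v-60:v+40,u-60:u+60],None,fx=5,fy=5,interpolation=2);cv2.circle(c,(int((q[0]-u+60.5)*5),int((q[1]-v+60.5)*5)),5,(255,0,0),2)
cv2.imwrite("pics/c5.png",c[:,:,::-1])
E
```

```text
[512.97725556 168.1311781  189.83293257] 17.803978382858176
tcp px [323.19432909 174.71747153] [323.66132668 169.71066784] [324.70814507 158.48745316]
220 25 [517. 163. 221.] [497. 147. 216.] [539. 193. 224.]
230 39 [521. 166. 230.] [496. 146. 225.] [540. 192. 235.]
240 44 [520. 164. 240.] [500. 143. 235.] [540. 194. 245.]
250 45 [522. 164. 250.] [495. 143. 246.] [541. 193. 255.]
```

View pics/c5.png

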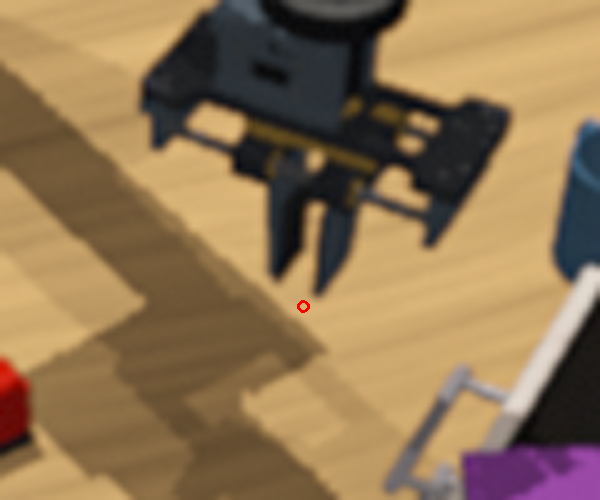

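Call:
send_rows --steps '[[[0,0.5,-0.2,0,0.33],[0,0.6,0,0,0.33],[0,0.6,0,0,0.33],[0,0.3,0,0,0.33],[0,0,0,0,0.33]]]'

```text
time_s: 6.83
ee_pos: [575.1, 221.8, 193.5]
ee_rot: [-179.9, -0.1, 130.3]
force: [-0.1, 0.4, -0.5]
gripper_width: 30.1
gripper_force: 0.0
```

```bash
python3 to.py 573.4 221 95 130.27
```

```text
at [575.1 221.8 193.5] 130.3 t 6.8 | turn 0.0 | dx 0.01 dy -0.05 dz 2.46 | q6 end -19.0 F [-0.1  0.4 -0.5] w 30.1
```

Call:
send_rows --steps '[[[0,-0.03,0.5,0,0.33],[0,0,0.5,0,0.33],[0,0,0.5,0,0.33],[0,0,0.5,0,0.33],[0,0,0.46,0,0.33]]]'

```text
time_s: 7.25
ee_pos: [571.2, 218.5, 95.4]
ee_rot: [-179.8, -0.1, 130.2]
force: [-0.1, -0.2, -0.4]
gripper_width: 30.0
gripper_force: 0.0
```

Call:
send_rows --steps '[[[0,0,0,0,0.33],[0,0,0,0,0],[0,0,0,0,0],[0,0,0,0,0],[0,0,0,0,0]]]' --squeeze 20

```text
time_s: 7.67
ee_pos: [573.6, 219.4, 99.2]
ee_rot: [179.8, 0.1, 130.2]
force: [1.0, 0.9, 0.9]
gripper_width: 10.3
gripper_force: 20.0
```

Call:
send_rows --steps '[[[0,0,0,0,0],[0,0,0,0,0]]]'

```text
time_s: 7.83
ee_pos: [573.6, 219.4, 99.2]
ee_rot: [179.8, 0.1, 130.2]
force: [0.4, 0.2, 3.9]
gripper_width: 10.6
gripper_force: 20.0
```

Call:
send_rows --steps '[[[0,-0.1,0,0,0],[0,-0.2,0,0,0],[0,-0.3,0,0,0],[0,-0.3,0,0,0],[0,-0.3,0,0,0]]]'

```text
time_s: 8.25
ee_pos: [536.4, 187.9, 99.2]
ee_rot: [179.8, 0.1, 130.2]
force: [2.0, 0.0, 7.1]
gripper_width: 10.7
gripper_force: 20.0
```

Call:
send_rows --steps '[[[0,-0.3,0,0,0],[0,-0.3,0,0,0],[0,-0.3,0,0,0],[0,-0.3,0,0,0],[0,-0.3,0,0,0]]]'

```text
time_s: 8.67
ee_pos: [490.6, 149.0, 99.2]
ee_rot: [179.8, 0.1, 130.2]
force: [2.7, 1.3, 6.5]
gripper_width: 10.7
gripper_force: 20.0
```

Call:
send_rows --steps '[[[0,-0.3,0,0,0],[0,-0.3,0,0,0],[0,-0.3,0,0,0],[0,-0.2,0,0,0],[0,-0.1,0,0,0]]]'

```text
time_s: 9.08
ee_pos: [453.4, 117.4, 99.2]
ee_rot: [179.9, 0.1, 130.2]
force: [1.4, 0.3, 6.5]
gripper_width: 10.4
gripper_force: 20.0
```

Call:
send_rows --steps '[[[0,-0.06,0,0,0],[0,-0.03,0,0,0],[0,0,0,0,0],[0,0,0,0,0]]]'

```text
time_s: 9.42
ee_pos: [452.7, 116.9, 99.2]
ee_rot: [179.7, 0.1, 130.2]
force: [4.4, 3.0, 5.9]
gripper_width: 10.3
gripper_force: 20.0
```

```bash
python3 to.py 449 115.4 99.2 130.27
```

```text
at [452.7 116.9  99.2] 130.2 t 9.4 | turn -0.01 | dx 0.03 dy -0.09 dz -0.00 | q6 end -26.0 F [4.4 3.  5.9] w 10.3
```

Call:
send_rows --steps '[[[0,-0.05,0,0,0],[0,-0.05,0,0,0],[0,0,0,0,0],[0,0,0,0,0]]]'

```text
time_s: 9.75
ee_pos: [452.9, 117.0, 99.2]
ee_rot: [179.2, 0.1, 130.1]
force: [8.6, 11.3, -1.4]
gripper_width: 10.6
gripper_force: 20.0
```

Call:
send_rows --steps '[[[0,0.06,0,0,0],[0,0,0,0,0.33],[0,0,0,0,0.33],[0,0,0,0,0.33],[0,0,0,0,0.33]]]'

```text
time_s: 10.17
ee_pos: [447.9, 114.3, 97.2]
ee_rot: [-179.8, -0.1, 130.2]
force: [0.5, -0.3, 0.0]
gripper_width: 29.7
gripper_force: 0.0
```

Call:
send_rows --steps '[[[0,0,-0.5,0,0.33],[0,0,-0.9,0,0.33],[0,0,-0.9,0,0.33],[0,0,-0.9,0,0.33],[0,0,-0.6,0,0.33]]]'

```text
time_s: 10.58
ee_pos: [449.6, 114.7, 252.8]
ee_rot: [179.9, 0.1, 130.2]
force: [0.6, 0.1, 0.5]
gripper_width: 30.2
gripper_force: 0.0
```

Call:
send_rows --steps '[[[0,-0.9,0,0,1],[0,-0.9,0,0,1],[0,-0.9,0,0,1],[0,-0.5,0,0,1],[0,0,0,0,1]]]'

```text
time_s: 11.0
ee_pos: [347.6, 30.4, 249.5]
ee_rot: [-179.8, -0.0, 130.1]
force: [-0.3, -0.3, 0.6]
gripper_width: 60.5
gripper_force: 0.0
```

```bash
python3 - <<'E'
from h import *
from workcell import env
print(env.state()["ee_pos"])
f=env.grab_frame("top");np.savez("pics/top6.npz",**f);g=env.grab_frame("scene");np.savez("pics/scene6.npz",**g)
o=np.zeros((600,800,3),np.uint8);o[:,:400]=cv2.resize(f["pixels"][110:290,120:240],(400,600));o[:400,400:]=cv2.resize(g["pixels"][150:300,290:440],(400,400))
cv2.imwrite("pics/c6.png",o[:,:,::-1])
E
```

```text
[347.63764885  30.36594677 249.48431907]
```

View pics/c6.png

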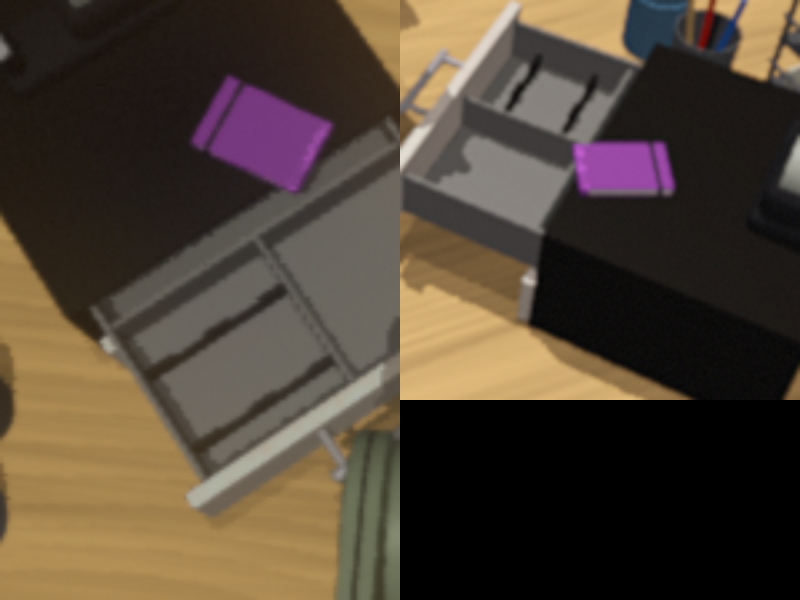

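```bash
python3 - <<'E'
from h import *
th=np.radians(40.27);X=np.array([np.cos(th),np.sin(th)]);Y=np.array([-X[1],X[0]])
for n in("top6","scene6"):
    f=load(n);P=pts(f);s=P[...,:2]@X;t=P[...,:2]@Y;z=P[...,2]
    ins=(s>440)&(s<625)&(t>-370)&(t<-40)
    fl=ins&(abs(z-85)<4)
    for a in range(-340,-60,20):
        m=fl&(abs(t-a)<4)
        if m.sum()>3: print(n,"t",a,"floor s",s[m].min().round(),s[m].max().round(),"n",m.sum())
    for a in range(470,615,20):
        m=fl&(abs(s-a)<4);tt=np.sort(t[m])
        if len(tt)>5:
            g=np.where(np.diff(tt)>5)[0];print(n,"s",a,"floor t",tt[0].round(),tt[-1].round(),"gaps",[(tt[i].round(),tt[i+1].round()) for i in g])
    w=ins&(z>125)&(z<145)&(s>480)&(s<600)
    h,e=np.histogram(t[w],bins=np.arange(-370,-40,5));print("walls",[(int(e[i]),int(h[i])) for i in range(len(h)) if h[i]>5])
    w=ins&(z>146)&(z<158)&(s<500);print("front panel s",np.percentile(s[w],[2,50,98]).round(1),"t",np.percentile(t[w],[1,99]).round(1))
    w=ins&(z>125)&(z<142)&(t>-310)&(t<-230)&(s>490);h,e=np.histogram(s[w],bins=np.arange(490,625,4));print("backwall",[(int(e[i]),int(h[i])) for i in range(len(h)) if h[i]>2])
    w=ins&(z>94)&(z<108)&(s>480)&(s<590)&(t>-190)&(t<-70);h,e=np.histogram(s[w],bins=np.arange(480,592,4));print("rests",[(int(e[i]),int(h[i])) for i in range(len(h)) if h[i]>2])
E
```

```text
top6 t -320 floor s 455.0 612.0 n 124
top6 t -300 floor s 455.0 613.0 n 129
top6 t -280 floor s 456.0 613.0 n 128
top6 t -260 floor s 456.0 613.0 n 132
top6 t -240 floor s 455.0 613.0 n 127
top6 t -220 floor s 455.0 612.0 n 135
top6 t -200 floor s 455.0 612.0 n 50
top6 t -180 floor s 455.0 611.0 n 110
top6 t -160 floor s 483.0 612.0 n 117
top6 t -140 floor s 456.0 612.0 n 116
top6 t -120 floor s 455.0 612.0 n 127
top6 t -100 floor s 455.0 613.0 n 115
top6 t -80 floor s 455.0 612.0 n 116
top6 s 490 floor t -334.0 -70.0 gaps [(np.float64(-203.0), np.float64(-198.0))]
top6 s 510 floor t -334.0 -73.0 gaps [(np.float64(-203.0), np.float64(-195.0)), (np.float64(-185.0), np.float64(-176.0)), (np.float64(-146.0), np.float64(-138.0)), (np.float64(-138.0), np.float64(-133.0)), (np.float64(-129.0), np.float64(-123.0)), (np.float64(-91.0), np.float64(-83.0)), (np.float64(-83.0), np.float64(-73.0))]
top6 s 530 floor t -334.0 -71.0 gaps [(np.float64(-203.0), np.float64(-198.0))]
top6 s 550 floor t -334.0 -70.0 gaps [(np.float64(-204.0), np.float64(-198.0))]
top6 s 570 floor t -333.0 -70.0 gaps [(n
[... 2782 characters left out ...]
np.float64(-198.0)), (np.float64(-198.0), np.float64(-156.0)), (np.float64(-155.0), np.float64(-149.0)), (np.float64(-135.0), np.float64(-130.0)), (np.float64(-127.0), np.float64(-121.0)), (np.float64(-93.0), np.float64(-84.0))]
scene6 s 590 floor t -341.0 -68.0 gaps [(np.float64(-336.0), np.float64(-291.0)), (np.float64(-200.0), np.float64(-157.0)), (np.float64(-143.0), np.float64(-137.0)), (np.float64(-91.0), np.float64(-85.0))]
walls [(-345, 26), (-340, 158), (-335, 16), (-205, 76), (-200, 24), (-75, 65), (-70, 103), (-65, 7)]
front panel s [458.5 466.2 472.5] t [-353.2  -55.8]
backwall [(614, 32), (618, 11)]
rests [(504, 15), (508, 30), (512, 3), (516, 3), (572, 7), (576, 28), (580, 20)]
```

```bash
python3 to.py 668.2 242.9 200 69.6
```

```text
at [351.2  32.  249.8] 130.1 t 11.1 | turn 8.8 | dx 7.70 dy 5.59 dz 1.25 | q6 end 40.0 F [-0.2  0.4  0.5] w 68.4
```

Call:
send_rows --steps '[[[0,0,0,0.88,1],[0,0,0,0.88,1],[0,0,0,0.88,1],[0,0,0,0.88,1],[0,0,0,0.88,1]]]'

```text
time_s: 11.52
ee_pos: [352.6, 33.0, 249.5]
ee_rot: [-179.9, -0.0, 99.7]
force: [0.1, 0.2, -0.1]
gripper_width: 91.2
gripper_force: 0.0
```

Call:
send_rows --steps '[[[0,0,0,0.88,1],[0,0,0,0.88,1],[0,0,0,0.88,1],[0,0,0,0.88,1],[0,0,0,0.88,1]]]'

```text
time_s: 11.93
ee_pos: [352.5, 33.0, 249.5]
ee_rot: [-179.9, 0.0, 69.5]
force: [0.2, -0.2, 0.4]
gripper_width: 91.2
gripper_force: 0.0
```

Call:
send_rows --steps '[[[0.7,0.51,0,0,1],[0.7,0.51,0,0,1],[0.7,0.51,0,0,1],[0.7,0.51,0,0,1],[0.7,0.51,0,0,1]]]'

```text
time_s: 12.35
ee_pos: [497.8, 130.3, 248.9]
ee_rot: [-179.9, 0.0, 69.8]
force: [-0.1, -0.1, -0.3]
gripper_width: 91.3
gripper_force: 0.0
```

Call:
send_rows --steps '[[[0.7,0.51,0,0,1],[0.7,0.51,0,0,1],[0.7,0.51,0,0,1],[0.7,0.51,0,0,1],[0.7,0.51,0,0,1]]]'

```text
time_s: 12.77
ee_pos: [641.8, 226.5, 248.2]
ee_rot: [-179.9, 0.1, 69.8]
force: [-0.2, -0.1, -0.0]
gripper_width: 90.9
gripper_force: 0.0
```

Call:
send_rows --steps '[[[0.7,0.49,0,0,1],[0,0,0.3,0,1],[0,0,0.6,0,1],[0,0,0.3,0,1],[0,0,0,0,1]]]'

```text
time_s: 13.18
ee_pos: [666.9, 244.4, 196.2]
ee_rot: [-179.6, 0.3, 69.8]
force: [0.1, 0.2, -0.3]
gripper_width: 91.0
gripper_force: 0.0
```

```bash
python3 to.py 668.2 242.9 150 69.6
```

```text
at [666.9 244.4 196.2] 69.8 t 13.2 | turn 0.02 | dx -0.02 dy 0.04 dz 1.15 | q6 end 40.0 F [ 0.1  0.2 -0.3] w 91.0
```

Call:
send_rows --steps '[[[0,0.03,0.3,0,1],[0,0,0.4,0,1],[0,0,0.3,0,1],[0,0,0.15,0,1],[0,0,0,0,1]]]'

```text
time_s: 13.6
ee_pos: [669.0, 243.3, 154.5]
ee_rot: [-179.9, 0.1, 69.7]
force: [0.3, 0.0, 0.0]
gripper_width: 91.5
gripper_force: 0.0
```

Call:
send_rows --steps '[[[0,0,0.05,0,1],[0,0,0.05,0,1],[0,0,0,0,1]]]'

```text
time_s: 13.85
ee_pos: [669.8, 243.4, 152.5]
ee_rot: [179.9, -0.0, 69.7]
force: [0.3, -0.2, -0.6]
gripper_width: 91.4
gripper_force: 0.0
```

Call:
send_rows --steps '[[[0,0,0.05,0,1],[0,0,0,0,1]]]'

```text
time_s: 14.02
ee_pos: [669.5, 243.3, 150.2]
ee_rot: [180.0, -0.0, 69.7]
force: [0.1, 0.3, 0.3]
gripper_width: 91.2
gripper_force: 0.0
```

Call:
send_rows --steps '[[[0,0,0.05,0,1],[0,0,0,0,1]]]'

```text
time_s: 14.18
ee_pos: [669.3, 243.2, 147.7]
ee_rot: [-180.0, 0.0, 69.7]
force: [-0.0, 1.0, 0.1]
gripper_width: 91.0
gripper_force: 0.0
```

Call:
send_rows --steps '[[[0,0,0.05,0,1],[0,0,0.05,0,1],[0,0,0,0,1]]]'

```text
time_s: 14.43
ee_pos: [669.2, 243.1, 143.3]
ee_rot: [-180.0, 0.0, 69.7]
force: [-0.2, -0.4, 1.1]
gripper_width: 90.8
gripper_force: 0.0
```

Call:
send_rows --steps '[[[0,0,0.05,0,1],[0,0,0,0,1]]]'

```text
time_s: 14.6
ee_pos: [669.3, 243.2, 141.5]
ee_rot: [-180.0, 0.0, 69.7]
force: [-0.5, 0.2, 0.9]
gripper_width: 91.2
gripper_force: 0.0
```

Call:
send_rows --steps '[[[0,0,0.05,0,1],[0,0,0,0,1]]]'

```text
time_s: 14.77
ee_pos: [669.3, 243.2, 139.5]
ee_rot: [-180.0, 0.0, 69.7]
force: [-0.0, 0.3, -0.2]
gripper_width: 91.2
gripper_force: 0.0
```

```bash
python3 - <<'E'
from h import *
from workcell import env
s=env.state();print(s["ee_pos"],s["force"])
f=env.grab_frame("wrist");P=wpts(f);p=s["ee_pos"]
cv2.imwrite("pics/w7.png",f["pixels"][150:400,60:500,::-1])
E
```

```text
[669.28676052 243.2426795  139.50782047] [-0.00226358  0.31924694 -0.21625411]
```

View pics/w7.png

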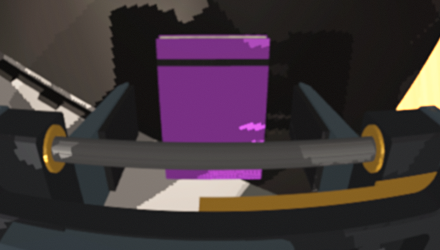

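Call:
send_rows --steps '[[[0,0,0.04,0,1],[0,0,0,0,1]]]'

```text
time_s: 14.98
ee_pos: [669.3, 243.2, 138.1]
ee_rot: [-180.0, 0.0, 69.7]
force: [-0.7, -0.2, 0.4]
gripper_width: 91.1
gripper_force: 0.0
```

Call:
send_rows --steps '[[[0,0,0.04,0,1],[0,0,0,0,1]]]'

```text
time_s: 15.15
ee_pos: [669.3, 243.2, 136.4]
ee_rot: [-180.0, 0.0, 69.7]
force: [0.5, 0.2, 0.2]
gripper_width: 91.0
gripper_force: 0.0
```

Call:
send_rows --steps '[[[0,0,0.04,0,1],[0,0,0,0,1]]]'

```text
time_s: 15.32
ee_pos: [669.3, 243.2, 134.8]
ee_rot: [-180.0, 0.0, 69.7]
force: [0.0, -0.3, 0.2]
gripper_width: 90.9
gripper_force: 0.0
```

Call:
send_rows --steps '[[[0,0,0.04,0,1],[0,0,0,0,1]]]'

```text
time_s: 15.48
ee_pos: [669.6, 243.3, 134.4]
ee_rot: [180.0, -0.0, 69.7]
force: [-0.7, -1.2, 3.4]
gripper_width: 91.4
gripper_force: 1.7
```

Call:
send_rows --steps '[[[0,0,0.04,0,1],[0,0,0,0,1]]]'

```text
time_s: 15.65
ee_pos: [669.6, 243.3, 134.3]
ee_rot: [179.9, -0.1, 69.7]
force: [-2.4, -0.9, 9.7]
gripper_width: 91.0
gripper_force: 4.6
```

Call:
send_rows --steps '[[[0,0,0.03,0,1],[0,0,0,0,1]]]'

```text
time_s: 15.82
ee_pos: [669.7, 243.3, 134.4]
ee_rot: [179.9, -0.1, 69.7]
force: [-2.3, -1.4, 13.9]
gripper_width: 91.8
gripper_force: 6.7
```

Call:
send_rows --steps '[[[0,0,0.03,0,1],[0,0,0,0,1]]]'

```text
time_s: 15.98
ee_pos: [669.7, 243.4, 134.3]
ee_rot: [179.9, -0.1, 69.7]
force: [-3.7, -2.6, 17.1]
gripper_width: 91.4
gripper_force: 8.8
```

Call:
send_rows --steps '[[[0,0,-0.16,0,1],[0,0,0,0,1],[0,0,0,0,0.6],[0,0,0,0,0.6],[0,0,0,0,0.6]]]' --squeeze 25

```text
time_s: 16.4
ee_pos: [669.1, 243.2, 134.8]
ee_rot: [-179.9, 0.1, 69.7]
force: [-0.6, 0.1, -0.6]
gripper_width: 74.1
gripper_force: 0.0
```

Call:
send_rows --steps '[[[0,0,0,0,0.6],[0,0,0,0,0.6],[0,0,0,0,0.5],[0,0,0,0,0.5],[0,0,0,0,0.5]]]'

```text
time_s: 16.82
ee_pos: [669.4, 243.2, 135.7]
ee_rot: [-180.0, 0.0, 69.7]
force: [-1.4, 0.5, -0.8]
gripper_width: 59.7
gripper_force: 25.0
```

```bash
python3 to.py 585.6 144.2 200 40.27
```

```text
at [669.4 243.2 135.7] 69.7 t 16.8 | turn 4.28 | dx -3.20 dy 0.54 dz -1.61 | q6 end 64.0 F [-1.4  0.5 -0.8] w 59.7
```

Call:
send_rows --steps '[[[0,0,-0.2,0,0.5],[0,0,-0.3,0,0.5],[0,0,-0.3,0,0.5],[0,0,-0.2,0,0.5],[0,0,0,0,0.5]]]'

```text
time_s: 17.23
ee_pos: [670.7, 243.7, 178.9]
ee_rot: [179.8, -0.2, 69.7]
force: [0.8, 0.7, -0.5]
gripper_width: 60.0
gripper_force: 2.5
```

```bash
cat > held.py <<'E'
# pad held in the gripper: extents along tool axes, seen by the wrist camera
import sys
from h import *
from workcell import env
s=env.state();f=env.grab_frame("wrist");P=wpts(f);p=s["ee_pos"];w=np.radians(s["ee_rot"][2])
np.savez("pics/held.npz",**f)
m=mask(f,sys.argv[1],90,30)>0;z=P[...,2]
ax=(P[...,0]-p[0])*np.cos(w)+(P[...,1]-p[1])*np.sin(w);ay=(P[...,0]-p[0])*np.sin(w)-(P[...,1]-p[1])*np.cos(w)
m&=(abs(ax)<75)&(abs(ay)<45);print("n",m.sum(),"z rel tip",np.median(z[m]-p[2]-25.6).round(1))
m&=abs(z-np.median(z[m]))<3
for a in(-20,-10,0,10,20):
    q=m&(abs(ay-a)<3);
    if q.sum()>5: print(a,"x",ax[q].min().round(1),ax[q].max().round(1))
print("y",np.percentile(ay[m],[1,99]).round(1),s["gripper_width"],p)
E
python3 held.py purple;python3 to.py 585.6 144.2 165 40.27
```

```text
n 12170 z rel tip 9.0
-20 x -43.8 45.4
-10 x -44.2 45.4
0 x -44.2 45.3
10 x -44.6 45.4
20 x -44.3 45.5
y [-29.2  30. ] 59.978585812427326 [670.71125953 243.70116826 178.8653828 ]
at [670.1 243.5 177.4] 69.7 t 17.3 | turn 4.28 | dx -3.22 dy 0.53 dz 0.31 | q6 end 64.0 F [-0.6  0.9 -0.3] w 60.2
```

Call:
send_rows --steps '[[[0,0,0,0.5,0.5],[0,0,0,0.9,0.5],[0,0,0,0.9,0.5],[0,0,0,0.9,0.5],[0,0,0,0.9,0.5]]]'

```text
time_s: 17.7
ee_pos: [668.9, 243.1, 174.9]
ee_rot: [-180.0, 0.1, 41.2]
force: [-0.1, 0.0, -1.0]
gripper_width: 59.5
gripper_force: 25.0
```

Call:
send_rows --steps '[[[-0.3,0,0,0.18,0.5],[-0.7,0.1,0,0,0.5],[-0.8,0.2,0,0,0.5],[-0.8,0.2,0,0,0.5],[-0.6,0.03,0,0,0.5]]]'

```text
time_s: 18.12
ee_pos: [583.8, 141.8, 175.0]
ee_rot: [-180.0, 0.2, 40.2]
force: [0.4, -0.1, -0.2]
gripper_width: 59.8
gripper_force: 25.0
```

Call:
send_rows --steps '[[[0,0,0,0,0.5],[0,0,0,0,0.5]]]'

```text
time_s: 18.28
ee_pos: [584.9, 143.4, 175.9]
ee_rot: [-180.0, 0.0, 40.2]
force: [0.1, 0.4, -0.1]
gripper_width: 59.9
gripper_force: 25.0
```

```bash
python3 to.py 585.1 143.8 61.5 40.27; python3 held.py purple
```

```text
at [584.9 143.4 175.9] 40.2 t 18.3 | turn -0.01 | dx 0.01 dy -0.00 dz 2.86 | q6 end 64.0 F [ 0.1  0.4 -0.1] w 59.9
n 11857 z rel tip 9.0
-20 x -44.2 45.5
-10 x -43.0 45.5
0 x -42.9 45.8
10 x -42.6 45.9
20 x -43.2 45.7
y [-29.9  29.1] 59.94279176197433 [584.93872451 143.43133536 175.87175545]
```

Call:
send_rows --steps '[[[0.01,0,0.4,0,0.5],[0,0,0.6,0,0.5],[0,0,0.6,0,0.5],[0,0,0.5,0,0.5],[0,0,0.3,0,0.5]]]'

```text
time_s: 18.75
ee_pos: [585.4, 145.2, 76.8]
ee_rot: [-179.9, 0.2, 40.3]
force: [-1.0, -0.3, -1.2]
gripper_width: 59.9
gripper_force: 25.0
```

Call:
send_rows --steps '[[[0,0,0.2,0,0.5],[0,0,0.1,0,0.5],[0,0,0.05,0,0.5],[0,0,0,0,0.5],[0,0,0,0,0.5]]]'

```text
time_s: 19.17
ee_pos: [586.8, 144.7, 66.7]
ee_rot: [180.0, -0.1, 40.3]
force: [0.3, 0.5, -0.8]
gripper_width: 59.5
gripper_force: 25.0
```

```bash
python3 to.py 585.1 143.8 61 40.27
```

```text
at [586.8 144.7  66.7] 40.3 t 19.2 | turn 0.0 | dx -0.05 dy -0.01 dz 0.14 | q6 end 64.0 F [ 0.3  0.5 -0.8] w 59.5
```

Call:
send_rows --steps '[[[-0.03,0,0.06,0,0.5],[0,0,0.03,0,0.5],[0,0,0,0,0.5]]]'

```text
time_s: 19.42
ee_pos: [585.0, 143.5, 62.5]
ee_rot: [180.0, -0.0, 40.3]
force: [0.3, 0.6, -0.4]
gripper_width: 59.7
gripper_force: 25.0
```

Call:
send_rows --steps '[[[0,0,0.03,0,0.5],[0,0,0.02,0,0.5],[0,0,0,0,0.5],[0,0,0,0,0.5]]]'

```text
time_s: 19.75
ee_pos: [585.2, 143.6, 60.4]
ee_rot: [180.0, -0.0, 40.3]
force: [0.0, 0.6, -0.1]
gripper_width: 59.8
gripper_force: 25.0
```

Call:
send_rows --steps '[[[0,0,0,0,0.72],[0,0,0,0,0.78],[0,0,0,0,0.78],[0,0,0,0,0.78],[0,0,0,0,0.78]]]'

```text
time_s: 20.17
ee_pos: [585.1, 143.7, 60.4]
ee_rot: [180.0, -0.0, 40.3]
force: [0.3, -0.1, -0.6]
gripper_width: 70.9
gripper_force: 0.0
```

Call:
send_rows --steps '[[[0,0,-0.4,0,0.78],[0,0,-0.7,0,0.78],[0,0,-0.8,0,0.78],[0,0,-0.8,0,0.9],[0,0,-0.6,0,1]]]'

```text
time_s: 20.58
ee_pos: [585.8, 143.8, 195.2]
ee_rot: [179.9, -0.2, 40.3]
force: [0.2, -0.1, -0.6]
gripper_width: 81.6
gripper_force: 0.0
```

```bash
cat > see.py <<'E'
# find a loose pad in the top view; args: colour, rough x y, top height
import sys
from h import *
from workcell import env
c,x,y,zt=sys.argv[1],*map(float,sys.argv[2:5])
f=env.grab_frame("top");np.savez("pics/see.npz",**f);P=pts(f)
m=mask(f,c,75,25)*(np.hypot(P[...,0]-x,P[...,1]-y)<70).astype(np.uint8)
m=cv2.morphologyEx(m,cv2.MORPH_CLOSE,np.ones((5,5)))
r=rect(f,m,zt);print(c,r[0].round(1),round(r[1],1),round(r[2],1),"ang %.1f"%r[3],"z",np.median(P[m>0][:,2]).round(1))
E
python3 see.py yellow 637 -245 10; python3 see.py purple 585 144 95; python3 to.py 638 -245 120 -16.3
```

```text
yellow [ 637.2 -244.7] 91.6 60.3 ang -16.3 z 9.7
purple [613.8 133. ] 0.0 0.0 ang 0.0 z 95.5
at [587.9 144.3 197.6] 40.3 t 20.7 | turn 8.23 | dx 3.93 dy 8.99 dz 1.94 | q6 end 85.0 F [ 0.4 -0.3 -0. ] w 89.3
```

Call:
send_rows --steps '[[[0,0,0,0.82,1],[0,0,0,0.82,1],[0,0,0,0.82,1],[0,0,0,0.82,1],[0,0,0,0.82,1]]]'

```text
time_s: 21.1
ee_pos: [584.5, 143.5, 191.2]
ee_rot: [180.0, 0.1, 11.8]
force: [0.5, -0.2, 0.1]
gripper_width: 91.1
gripper_force: 0.0
```

Call:
send_rows --steps '[[[0,0,0,0.82,1],[0,0,0,0.82,1],[0,0,0,0.82,1],[0,0,0,0.82,1],[0,0,0,0.83,1]]]'

```text
time_s: 21.52
ee_pos: [584.5, 143.5, 191.2]
ee_rot: [179.9, 0.1, -16.4]
force: [-0.4, -0.5, 0.3]
gripper_width: 91.5
gripper_force: 0.0
```

Call:
send_rows --steps '[[[0.2,0.5,0,0,1],[0.35,0.8,0,0,1],[0.35,0.8,0,0,1],[0.35,0.8,0,0,1],[0.35,0.8,0,0,1]]]'

```text
time_s: 21.93
ee_pos: [604.8, -17.7, 191.3]
ee_rot: [180.0, 0.1, -16.1]
force: [0.7, 0.9, 0.0]
gripper_width: 91.2
gripper_force: 0.0
```

Call:
send_rows --steps '[[[0.35,0.8,0,0,1],[0.35,0.8,0.1,0,1],[0.35,0.8,0.2,0,1],[0.35,0.8,0.2,0,1],[0.35,0.8,0.2,0,1]]]'

```text
time_s: 22.35
ee_pos: [627.5, -191.1, 163.0]
ee_rot: [-180.0, 0.1, -16.2]
force: [0.8, 0.9, 0.9]
gripper_width: 91.1
gripper_force: 0.0
```

Call:
send_rows --steps '[[[0.38,0.8,0.2,0,1],[0.2,0.49,0.4,0,1],[0,0,0.6,0,1],[0,0,0,0,1]]]'

```text
time_s: 22.68
ee_pos: [632.2, -245.8, 110.0]
ee_rot: [-179.9, 0.6, -16.3]
force: [-0.8, 0.2, -1.5]
gripper_width: 91.3
gripper_force: 0.0
```

```bash
python3 to.py 638 -245 -24 -16.3;python3 held.py yellow
```

```text
at [ 632.2 -245.8  110. ] -16.3 t 22.7 | turn -0.0 | dx 0.13 dy -0.06 dz 3.35 | q6 end 85.0 F [-0.8  0.2 -1.5] w 91.3
n 4797 z rel tip -125.7
-20 x -37.5 51.0
-10 x -37.3 50.9
0 x -37.4 51.0
10 x -37.7 50.9
20 x -38.4 51.1
y [-33.7  24.4] 91.2696741507157 [ 632.20596285 -245.77194199  110.04461324]
```

Call:
send_rows --steps '[[[0.1,-0.06,0.3,0,1],[0,0,0.5,0,1],[0,0,0.5,0,1],[0,0,0.5,0,1],[0,0,0.4,0,1]]]'

```text
time_s: 23.15
ee_pos: [641.2, -243.0, 27.9]
ee_rot: [180.0, -0.1, -16.1]
force: [-0.2, -0.2, -0.1]
gripper_width: 91.1
gripper_force: 0.0
```

Call:
send_rows --steps '[[[0,0,0.3,0,1],[0,0,0.2,0,1],[0,0,0.1,0,1],[0,0,0,0,1],[0,0,0,0,1]]]'

```text
time_s: 23.57
ee_pos: [641.2, -244.4, 5.2]
ee_rot: [180.0, -0.1, -16.2]
force: [0.6, -0.8, 0.2]
gripper_width: 91.3
gripper_force: 0.0
```

```bash
python3 to.py 638 -245 -24 -16.3;python3 held.py yellow
```

```text
at [ 641.2 -244.4    5.2] -16.2 t 23.6 | turn 0.02 | dx -0.07 dy 0.04 dz 0.73 | q6 end 85.0 F [ 0.6 -0.8  0.2] w 91.3
n 5912 z rel tip -20.9
-20 x -32.7 43.1
-10 x -33.0 41.9
0 x -32.5 43.5
10 x -32.1 43.1
20 x -32.9 43.2
y [-26.3  28.1] 91.27405236767228 [ 641.18622399 -244.40261928    5.2033733 ]
```

Call:
send_rows --steps '[[[-0.04,0.02,0.3,0,1],[0,0,0.2,0,1],[0,0,0.1,0,1],[0,0,0.05,0,1],[0,0,0,0,1]]]'

```text
time_s: 24.03
ee_pos: [638.5, -244.6, -22.0]
ee_rot: [-180.0, 0.0, -16.2]
force: [0.5, 0.1, 0.0]
gripper_width: 91.0
gripper_force: 0.0
```

Call:
send_rows --steps '[[[0,0,0.03,0,1],[0,0,0,0,1]]]'

```text
time_s: 24.2
ee_pos: [639.0, -244.8, -22.6]
ee_rot: [180.0, -0.0, -16.2]
force: [-0.3, 0.5, 0.4]
gripper_width: 90.8
gripper_force: 0.0
```

Call:
send_rows --steps '[[[0,0,0.03,0,0.6],[0,0,0,0,0.6],[0,0,0,0,0.6],[0,0,0,0,0.6],[0,0,0,0,0.5]]]' --squeeze 25

```text
time_s: 24.62
ee_pos: [638.7, -244.7, -24.0]
ee_rot: [180.0, -0.0, -16.2]
force: [-0.3, -0.3, 0.8]
gripper_width: 60.7
gripper_force: 0.0
```

Call:
send_rows --steps '[[[0,0,0,0,0.5],[0,0,0,0,0.5],[0,0,0,0,0.5],[0,0,0,0,0.5]]]'

```text
time_s: 24.95
ee_pos: [638.7, -244.7, -24.0]
ee_rot: [180.0, -0.0, -16.2]
force: [0.6, -0.1, 1.2]
gripper_width: 59.5
gripper_force: 24.9
```

Call:
send_rows --steps '[[[0,0,-0.3,0,0.5],[0,0,-0.6,0,0.5],[0,0,-0.8,0,0.5],[0,0,-0.8,0,0.5],[0,0,-0.8,0,0.5]]]'

```text
time_s: 25.37
ee_pos: [638.4, -244.5, 110.0]
ee_rot: [180.0, 0.0, -16.2]
force: [-0.7, 0.7, -0.8]
gripper_width: 59.9
gripper_force: 24.9
```

Call:
send_rows --steps '[[[0,0,-0.8,0,0.5],[0,0,-0.7,0,0.5],[0,0,-0.2,0,0.5],[0,0,0,0,0.5],[0,0,0,0,0.5]]]'

```text
time_s: 25.78
ee_pos: [638.1, -244.4, 175.5]
ee_rot: [-180.0, 0.0, -16.2]
force: [-0.6, -0.4, -1.8]
gripper_width: 60.1
gripper_force: 24.9
```

```bash
python3 held.py yellow;python3 to.py 585.1 143.8 175 40.27; python3 see.py purple 585 144 95
```

```text
n 3720 z rel tip 8.2
-20 x -42.1 45.8
-10 x -43.9 45.2
0 x -44.6 45.5
10 x -44.8 45.7
20 x -44.7 45.2
y [-28.3  26.8] 60.136195178510626 [ 638.12169674 -244.44237825  175.4757749 ]
at [ 637.5 -244.2  174.1] -16.2 t 25.8 | turn -8.21 | dx 5.27 dy -8.25 dz -0.02 | q6 end 64.0 F [-1.3  0.7 -1.7] w 59.9
purple [583.2 141.7] 91.0 59.6 ang 39.7 z 94.8
```

Call:
send_rows --steps '[[[0,0,0,-0.6,0.5],[0,0,0,-0.85,0.5],[0,0,0,-0.85,0.5],[0,0,0,-0.85,0.5],[0,0,0,-0.85,0.5]]]'

```text
time_s: 26.3
ee_pos: [637.6, -244.3, 173.2]
ee_rot: [-179.9, 0.2, 11.6]
force: [-0.2, 0.1, 0.3]
gripper_width: 59.9
gripper_force: 24.9
```

Call:
send_rows --steps '[[[0,0,0,-0.85,0.5],[0,0,0,-0.85,0.5],[0,0,0,-0.85,0.5],[0,0,0,-0.85,0.5],[0,0,0,-0.81,0.5]]]'

```text
time_s: 26.72
ee_pos: [637.6, -244.3, 173.2]
ee_rot: [-179.8, 0.1, 40.6]
force: [-0.2, 0.1, -0.4]
gripper_width: 59.7
gripper_force: 24.9
```

Call:
send_rows --steps '[[[0.3,-0.4,0,0,0.5],[0.5,-0.8,0,0,0.5],[0.5,-0.8,0,0,0.5],[0.5,-0.8,0,0,0.5],[0.5,-0.8,0,0,0.5]]]'

```text
time_s: 27.13
ee_pos: [614.1, -73.8, 173.5]
ee_rot: [-179.8, 0.2, 40.2]
force: [1.1, 0.6, -1.3]
gripper_width: 59.6
gripper_force: 24.9
```

Call:
send_rows --steps '[[[0.5,-0.8,0,0,0.5],[0.5,-0.8,0,0,0.5],[0.5,-0.8,0,0,0.5],[0.5,-0.8,0,0,0.5],[0.5,-0.8,0,0,0.5]]]'

```text
time_s: 27.55
ee_pos: [586.9, 112.9, 173.7]
ee_rot: [-179.9, 0.2, 40.3]
force: [0.3, 0.5, -0.2]
gripper_width: 59.6
gripper_force: 24.9
```

Call:
send_rows --steps '[[[0.47,-0.65,0,0,0.5],[0,0,0,0,0.5],[0,0,0,0,0.5],[0,0,0,0,0.5]]]'

```text
time_s: 27.88
ee_pos: [585.4, 142.7, 174.4]
ee_rot: [-180.0, 0.2, 40.3]
force: [-0.4, 0.1, -0.3]
gripper_width: 59.8
gripper_force: 24.9
```

```bash
python3 held.py yellow;python3 to.py 585.2 143.6 72 40.27
```

```text
n 7173 z rel tip 8.2
-20 x -42.5 46.5
-10 x -41.5 46.4
0 x -41.9 46.4
10 x -43.3 46.6
20 x -43.8 46.6
y [-28.9  28.8] 59.80584035529537 [585.44574353 142.74897673 174.37696585]
at [585.8 142.3 174.7] 40.2 t 27.9 | turn -0.0 | dx 0.01 dy -0.03 dz 2.57 | q6 end 64.0 F [-0.  -0.8 -1.2] w 59.9
```

Call:
send_rows --steps '[[[-0.01,-0.02,0.4,0,0.5],[0,0,0.6,0,0.5],[0,0,0.5,0,0.5],[0,0,0.4,0,0.5],[0,0,0.3,0,0.5]]]'

```text
time_s: 28.35
ee_pos: [584.5, 141.6, 85.8]
ee_rot: [-179.9, 0.2, 40.1]
force: [1.2, 0.1, 0.1]
gripper_width: 59.7
gripper_force: 24.9
```

Call:
send_rows --steps '[[[0,0,0.15,0,0.5],[0,0,0.05,0,0.5],[0,0,0,0,0.5],[0,0,0,0,0.5],[0,0,0,0,0.5]]]'

```text
time_s: 28.77
ee_pos: [586.1, 143.6, 80.9]
ee_rot: [179.9, -0.1, 40.3]
force: [-0.2, 0.3, -0.5]
gripper_width: 59.8
gripper_force: 24.9
```

```bash
python3 to.py 584.7 143.2 71.3 40.27
```

```text
at [586.1 143.6  80.9] 40.3 t 28.8 | turn -0.0 | dx -0.03 dy -0.01 dz 0.24 | q6 end 63.0 F [-0.2  0.3 -0.5] w 59.8
```

Call:
send_rows --steps '[[[-0.02,-0.01,0.1,0,0.5],[0,0,0.05,0,0.5],[0,0,0.03,0,0.5],[0,0,0,0,0.5],[0,0,0,0,0.5]]]'

```text
time_s: 29.18
ee_pos: [584.4, 143.6, 72.7]
ee_rot: [180.0, 0.0, 40.3]
force: [-0.2, -0.6, -1.1]
gripper_width: 59.6
gripper_force: 24.9
```

Call:
send_rows --steps '[[[0,0,0.03,0,0.5],[0,0,0,0,0.5],[0,0,0,0,0.5]]]'

```text
time_s: 29.43
ee_pos: [584.5, 143.6, 71.5]
ee_rot: [180.0, 0.0, 40.3]
force: [0.1, -0.3, -0.3]
gripper_width: 60.0
gripper_force: 24.9
```

```bash
python3 to.py 584.7 143.2 71.3 40.27
```

```text
at [584.5 143.6  71.5] 40.3 t 29.4 | turn 0.0 | dx -0.00 dy 0.01 dz 0.00 | q6 end 63.0 F [ 0.1 -0.3 -0.3] w 60.0
```

Call:
send_rows --steps '[[[0,0,0,0,0.72],[0,0,0,0,0.78],[0,0,0,0,0.78],[0,0,0,0,0.78],[0,0,0,0,0.78]]]'

```text
time_s: 29.85
ee_pos: [584.5, 143.5, 71.6]
ee_rot: [180.0, -0.0, 40.3]
force: [0.5, -0.6, -0.6]
gripper_width: 71.4
gripper_force: 0.0
```

Call:
send_rows --steps '[[[0,0,-0.4,0,0.78],[0,0,-0.7,0,0.78],[0,0,-0.8,0,0.78],[0,0,-0.8,0,0.9],[0,0,-0.3,0,1]]]'

```text
time_s: 30.27
ee_pos: [586.7, 144.1, 196.6]
ee_rot: [179.8, -0.4, 40.3]
force: [0.4, 0.3, 0.4]
gripper_width: 81.6
gripper_force: 0.0
```

```bash
python3 see.py red 571 -363 10; python3 see.py green 450 -430 10; python3 to.py 572 -363.5 120 56.6
```

```text
red [ 570.7 -363.4] 88.1 58.8 ang 56.2 z 10.1
green [ 438.6 -432.6] 86.1 56.5 ang 52.7 z 10.0
at [586.2 143.9 194.8] 40.3 t 30.4 | turn -2.37 | dx -10.79 dy 6.69 dz 1.87 | q6 end 1.0 F [0.1 0.5 0.2] w 89.1
```

Call:
send_rows --steps '[[[0,0,0,-0.6,1],[0,0,0,-0.9,1],[0,0,0,-0.87,1],[-0.4,0.2,0,0,1],[-0.75,0.48,0,0,1]]]'

```text
time_s: 30.78
ee_pos: [580.7, 92.4, 189.2]
ee_rot: [-179.8, 0.1, 56.8]
force: [0.9, -0.4, -0.9]
gripper_width: 91.6
gripper_force: 0.0
```

Call:
send_rows --steps '[[[-0.75,0.48,0,0,1],[-0.75,0.48,0,0,1],[-0.75,0.48,0,0,1],[-0.75,0.48,0,0,1],[-0.75,0.48,0,0,1]]]'

```text
time_s: 31.2
ee_pos: [578.0, -89.4, 189.6]
ee_rot: [-179.8, 0.1, 56.6]
force: [-0.1, -0.5, 0.3]
gripper_width: 91.1
gripper_force: 0.0
```

Call:
send_rows --steps '[[[-0.75,0.48,0.1,0,1],[-0.75,0.48,0.2,0,1],[-0.75,0.48,0.2,0,1],[-0.75,0.48,0.3,0,1],[-0.75,0.48,0.3,0,1]]]'

```text
time_s: 31.62
ee_pos: [575.6, -267.3, 145.3]
ee_rot: [-179.9, 0.0, 56.6]
force: [0.7, 0.8, -0.8]
gripper_width: 91.0
gripper_force: 0.0
```

Call:
send_rows --steps '[[[-0.75,0.48,0.3,0,1],[-0.75,0.48,0.3,0,1],[-0.64,0.25,0.3,0,1],[0,0,0.4,0,1],[0,0,0.3,0,1]]]'

```text
time_s: 32.03
ee_pos: [567.9, -364.9, 79.8]
ee_rot: [-179.7, -0.0, 56.4]
force: [0.3, 0.5, -0.4]
gripper_width: 91.3
gripper_force: 0.0
```

Call:
send_rows --steps '[[[0,0,0,0,1],[0,0,0,0,1]]]'

```text
time_s: 32.2
ee_pos: [569.3, -362.7, 81.9]
ee_rot: [-179.8, -0.0, 56.6]
force: [0.0, 0.3, 0.3]
gripper_width: 91.0
gripper_force: 0.0
```

```bash
python3 held.py red;python3 to.py 572 -363.5 -23 56.6
```

```text
n 6649 z rel tip -97.6
-20 x -41.7 47.6
-10 x -41.4 47.5
0 x -41.7 47.5
10 x -41.4 47.5
20 x -42.6 47.6
y [-25.7  32.7] 90.99596056441581 [ 569.29861637 -362.70257935   81.91134893]
at [ 570.2 -363.    83.3] 56.6 t 32.2 | turn 0.01 | dx 0.02 dy 0.04 dz 2.66 | q6 end 1.0 F [ 0.2 -0.4  0.4] w 91.1
```

Call:
send_rows --steps '[[[0.04,0.05,0.4,0,1],[0,0,0.6,0,1],[0,0,0.6,0,1],[0,0,0.4,0,1],[0,0,0.25,0,1]]]'

```text
time_s: 32.67
ee_pos: [572.6, -362.6, -7.3]
ee_rot: [-179.9, 0.0, 56.7]
force: [-0.3, -0.4, 0.7]
gripper_width: 91.2
gripper_force: 0.0
```

Call:
send_rows --steps '[[[0,0,0.15,0,1],[0,0,0.05,0,1],[0,0,0,0,1],[0,0,0,0,1],[0,0,0,0,1]]]'

```text
time_s: 33.08
ee_pos: [573.4, -364.4, -13.1]
ee_rot: [179.9, 0.0, 56.6]
force: [0.1, 0.6, -0.3]
gripper_width: 91.2
gripper_force: 0.0
```

```bash
python3 held.py red;python3 to.py 572.6 -363.3 -24 56.6
```

```text
n 11243 z rel tip -2.5
-20 x -43.2 46.6
-10 x -42.6 46.6
0 x -43.0 46.6
10 x -43.9 46.6
20 x -43.1 46.3
y [-30.2  28.1] 91.18189244804529 [ 573.41844257 -364.36272666  -13.10037443]
at [ 573.2 -364.3  -13.3] 56.6 t 33.1 | turn -0.0 | dx 0.01 dy -0.03 dz 0.27 | q6 end 1.0 F [-0.1  0.7 -0.1] w 91.2
```

Centred. Descend the rest, grip, lift.

Call:
send_rows --steps '[[[0.02,-0.01,0.13,0,1],[0,0,0.08,0,1],[0,0,0.04,0,1],[0,0,0,0,1],[0,0,0,0,1]]]'

```text
time_s: 33.55
ee_pos: [572.5, -362.9, -24.7]
ee_rot: [-180.0, 0.0, 56.6]
force: [0.2, 0.7, -0.1]
gripper_width: 91.5
gripper_force: 0.0
```

Call:
send_rows --steps '[[[0,0,0,0,0.6],[0,0,0,0,0.6],[0,0,0,0,0.6],[0,0,0,0,0.6],[0,0,0,0,0.5]]]'

```text
time_s: 33.97
ee_pos: [572.7, -363.0, -24.4]
ee_rot: [180.0, 0.0, 56.6]
force: [0.2, -0.3, -0.5]
gripper_width: 60.7
gripper_force: 0.0
```

Call:
send_rows --steps '[[[0,0,0,0,0.5],[0,0,0,0,0.5],[0,0,0,0,0.5],[0,0,0,0,0.5]]]'

```text
time_s: 34.3
ee_pos: [572.7, -363.0, -24.4]
ee_rot: [180.0, 0.0, 56.6]
force: [0.3, -0.6, 0.2]
gripper_width: 60.1
gripper_force: 25.0
```

Call:
send_rows --steps '[[[0,0,-0.3,0,0.5],[0,0,-0.6,0,0.5],[0,0,-0.8,0,0.5],[0,0,-0.8,0,0.5],[0,0,-0.8,0,0.5]]]'

```text
time_s: 34.72
ee_pos: [572.4, -362.8, 109.6]
ee_rot: [-180.0, 0.0, 56.6]
force: [0.2, 1.0, -0.8]
gripper_width: 59.4
gripper_force: 25.0
```

Call:
send_rows --steps '[[[0,0,-0.8,0,0.5],[0,0,-0.7,0,0.5],[0,0,-0.2,0,0.5],[0,0,0,0,0.5],[0,0,0,0,0.5]]]'

```text
time_s: 35.13
ee_pos: [572.2, -362.7, 175.1]
ee_rot: [-180.0, 0.0, 56.6]
force: [-0.1, -0.9, -1.7]
gripper_width: 59.7
gripper_force: 25.0
```

```bash
python3 held.py red;python3 to.py 585.1 143.7 175 40.27; python3 see.py yellow 585 144 105
```

```text
n 12274 z rel tip 8.7
-20 x -44.2 46.0
-10 x -44.2 46.0
0 x -43.8 45.7
10 x -44.1 45.8
20 x -44.5 45.9
y [-29.2  29.6] 59.7046303839274 [ 572.19817458 -362.66221937  175.08181171]
at [ 571.7 -362.3  173.8] 56.6 t 35.2 | turn 2.37 | dx 8.43 dy -9.44 dz -0.03 | q6 end 64.0 F [-0.7  0.  -1.1] w 59.7
yellow [583.5 143.1] 92.1 62.5 ang 39.2 z 104.5
```

Call:
send_rows --steps '[[[0,0,0,0.6,0.5],[0,0,0,0.9,0.5],[0,0,0,0.87,0.5],[0.3,-0.3,0,0,0.5],[0.6,-0.67,0,0,0.5]]]'

```text
time_s: 35.65
ee_pos: [574.2, -312.0, 172.8]
ee_rot: [-179.9, 0.1, 40.1]
force: [0.4, 0.5, -0.5]
gripper_width: 59.9
gripper_force: 25.0
```

Call:
send_rows --steps '[[[0.6,-0.67,0,0,0.5],[0.6,-0.67,0,0,0.5],[0.6,-0.67,0,0,0.5],[0.6,-0.67,0,0,0.5],[0.6,-0.67,0,0,0.5]]]'

```text
time_s: 36.07
ee_pos: [578.6, -127.6, 173.9]
ee_rot: [-179.8, 0.1, 40.4]
force: [-0.8, -0.0, -1.6]
gripper_width: 59.7
gripper_force: 25.0
```

Call:
send_rows --steps '[[[0.6,-0.67,0,0,0.5],[0.6,-0.67,0,0,0.5],[0.6,-0.67,0,0,0.5],[0.6,-0.67,0,0,0.5],[0.6,-0.67,0,0,0.5]]]'

```text
time_s: 36.48
ee_pos: [583.2, 51.9, 173.9]
ee_rot: [-179.9, 0.1, 40.4]
force: [1.1, -0.1, -1.0]
gripper_width: 59.6
gripper_force: 25.0
```

Call:
send_rows --steps '[[[0.6,-0.67,0,0,0.5],[0.6,-0.67,0,0,0.5],[0.33,-0.43,0,0,0.5],[0,0,0,0,0.5],[0,0,0,0,0.5]]]'

```text
time_s: 36.9
ee_pos: [584.4, 144.5, 173.9]
ee_rot: [-179.9, 0.2, 40.5]
force: [-0.2, -0.5, -1.2]
gripper_width: 59.6
gripper_force: 25.0
```

```bash
python3 held.py red;python3 to.py 585.1 143.6 81 40.27
```

```text
n 12548 z rel tip 8.6
-20 x -44.1 46.0
-10 x -43.7 45.8
0 x -44.0 45.9
10 x -44.5 45.8
20 x -43.3 45.8
y [-29.9  29.3] 59.64347506529958 [584.35760837 144.48995286 173.90983599]
at [584.6 143.3 174.2] 40.4 t 37.0 | turn 0.02 | dx 0.01 dy 0.00 dz 2.33 | q6 end 64.0 F [-0.3  0.1 -1.1] w 59.9
```

Call:
send_rows --steps '[[[0,0,0.4,0.02,0.5],[0,0,0.6,0,0.5],[0,0,0.5,0,0.5],[0,0,0.3,0,0.5],[0,0,0.2,0,0.5]]]'

```text
time_s: 37.37
ee_pos: [584.3, 141.3, 93.2]
ee_rot: [-179.9, 0.2, 40.1]
force: [0.3, 1.0, -0.7]
gripper_width: 60.0
gripper_force: 25.0
```

Call:
send_rows --steps '[[[0,0,0.1,0,0.5],[0,0,0.1,0,0.5],[0,0,0,0,0.5],[0,0,0,0,0.5],[0,0,0,0,0.5]]]'

```text
time_s: 37.78
ee_pos: [586.4, 143.1, 88.4]
ee_rot: [180.0, -0.1, 40.1]
force: [0.7, 0.1, -1.0]
gripper_width: 59.5
gripper_force: 25.0
```

```bash
python3 to.py 585.1 143.6 81 40.27
```

```text
at [586.4 143.1  88.4] 40.1 t 37.8 | turn -0.02 | dx -0.02 dy -0.03 dz 0.18 | q6 end 64.0 F [ 0.7  0.1 -1. ] w 59.5
```

Call:
send_rows --steps '[[[-0.01,-0.02,0.06,-0.02,0.5],[0,0,0.04,0,0.5],[0,0,0.02,0,0.5],[0,0,0,0,0.5],[0,0,0,0,0.5]]]'

```text
time_s: 38.2
ee_pos: [585.0, 143.5, 82.7]
ee_rot: [180.0, 0.0, 40.3]
force: [0.3, -0.3, -1.1]
gripper_width: 59.6
gripper_force: 25.0
```

```bash
python3 to.py 585.1 143.6 81 40.27
```

```text
at [585.  143.5  82.7] 40.3 t 38.2 | turn 0.0 | dx 0.00 dy 0.00 dz 0.04 | q6 end 64.0 F [ 0.3 -0.3 -1.1] w 59.6
```

Call:
send_rows --steps '[[[0,0,0.04,0,0.5],[0,0,0,0,0.5],[0,0,0,0,0.72],[0,0,0,0,0.78],[0,0,0,0,0.78]]]'

```text
time_s: 38.62
ee_pos: [585.1, 143.5, 81.3]
ee_rot: [180.0, -0.0, 40.3]
force: [-0.1, -0.2, 0.3]
gripper_width: 70.5
gripper_force: 0.0
```

Call:
send_rows --steps '[[[0,0,0,0,0.78],[0,0,0,0,0.78],[0,0,-0.4,0,0.78],[0,0,-0.7,0,0.78],[0,0,-0.8,0,0.9]]]'

```text
time_s: 39.03
ee_pos: [583.6, 143.2, 156.3]
ee_rot: [-179.9, 0.2, 40.3]
force: [1.3, 0.6, 0.3]
gripper_width: 75.5
gripper_force: 0.0
```

Call:
send_rows --steps '[[[0,0,-0.8,0,1],[0,0,-0.2,0,1],[0,0,0,0,1]]]'

```text
time_s: 39.28
ee_pos: [586.8, 143.8, 200.4]
ee_rot: [179.8, -0.3, 40.3]
force: [0.3, -0.5, -0.2]
gripper_width: 90.8
gripper_force: 0.0
```

```bash
python3 to.py 441 -433 120 52.9
```

```text
at [586.8 143.8 200.4] 40.3 t 39.3 | turn -1.84 | dx -13.70 dy 5.79 dz 2.01 | q6 end -7.0 F [ 0.3 -0.5 -0.2] w 90.8
```

Call:
send_rows --steps '[[[0,0,0,-0.9,1],[0,0,0,-0.94,1],[-0.4,0.1,0,0,1],[-0.8,0.34,0,0,1],[-0.8,0.34,0,0,1]]]'

```text
time_s: 39.7
ee_pos: [559.9, 59.9, 195.0]
ee_rot: [-179.9, 0.2, 52.9]
force: [-0.4, -0.7, 0.8]
gripper_width: 91.2
gripper_force: 0.0
```

Call:
send_rows --steps '[[[-0.8,0.34,0,0,1],[-0.8,0.34,0,0,1],[-0.8,0.34,0,0,1],[-0.8,0.34,0,0,1],[-0.8,0.34,0,0,1]]]'

```text
time_s: 40.12
ee_pos: [517.1, -109.8, 195.6]
ee_rot: [-179.9, 0.1, 52.8]
force: [-0.3, -0.5, -0.5]
gripper_width: 91.5
gripper_force: 0.0
```

Call:
send_rows --steps '[[[-0.8,0.34,0,0,1],[-0.8,0.34,0,0,1],[-0.8,0.34,0,0,1],[-0.8,0.34,0,0,1],[-0.8,0.34,0,0,1]]]'

```text
time_s: 40.53
ee_pos: [474.9, -278.0, 195.6]
ee_rot: [-179.8, 0.0, 52.8]
force: [-0.3, -0.4, -0.4]
gripper_width: 91.0
gripper_force: 0.0
```

Call:
send_rows --steps '[[[-0.8,0.34,0.2,0,1],[-0.8,0.34,0.3,0,1],[-0.8,0.34,0.4,0,1],[-0.8,0.34,0.5,0,1],[-0.5,0.25,0.6,0,1]]]'

```text
time_s: 40.95
ee_pos: [437.0, -436.6, 115.7]
ee_rot: [180.0, 0.1, 52.7]
force: [0.9, 1.5, -0.9]
gripper_width: 91.1
gripper_force: 0.0
```

Call:
send_rows --steps '[[[0,0,0.5,0,1],[0,0,0.3,0,1],[0,0,0.1,0,1],[0,0,0,0,1]]]'

```text
time_s: 41.28
ee_pos: [437.5, -432.4, 78.8]
ee_rot: [-179.7, -0.0, 52.8]
force: [-0.2, 0.6, -0.2]
gripper_width: 91.3
gripper_force: 0.0
```

```bash
python3 held.py green;python3 to.py 441 -433 -24 52.9; python3 - <<'E'
from h import *
f=load("held");cv2.imwrite("pics/w8.png",f["pixels"][:,:,::-1])
E
```

```text
n 6362 z rel tip -94.5
-20 x -40.3 48.0
-10 x -40.7 48.1
0 x -40.1 47.9
10 x -40.1 48.0
20 x -40.5 48.0
y [-25.3  31.7] 91.31287591594982 [ 437.52840708 -432.41894828   78.82220844]
at [ 438.5 -432.9   80.3] 52.9 t 41.3 | turn -0.0 | dx 0.04 dy 0.05 dz 2.61 | q6 end -7.0 F [ 0.4 -1.4 -0. ] w 91.1
```

View pics/w8.png

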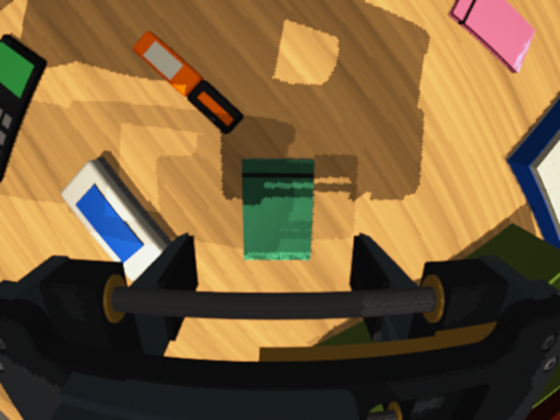

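```bash
python3 - <<'E'
from h import *
f=load("see");P=pts(f);c=np.array([439.5,-431.5]);w=np.radians(52.9)
ax=(P[...,0]-c[0])*np.cos(w)+(P[...,1]-c[1])*np.sin(w);ay=(P[...,0]-c[0])*np.sin(w)-(P[...,1]-c[1])*np.cos(w)
m=(P[...,2]>14)&(P[...,2]<40)&(np.hypot(ax,ay)<160)
for a in range(-120,121,10):
    q=m&(abs(ax-a)<5)
    if q.sum(): print(a,"y",ay[q].min().round(),ay[q].max().round(),q.sum())
f=load("held");P=wpts(f);p=[437.5,-432.4]
ax=(P[...,0]-p[0])*np.cos(w)+(P[...,1]-p[1])*np.sin(w);ay=(P[...,0]-p[0])*np.sin(w)-(P[...,1]-p[1])*np.cos(w)
m=(P[...,2]>14)&(P[...,2]<40)&(np.hypot(ax,ay)<160)
for a in range(-120,121,10):
    q=m&(abs(ax-a)<5)
    if q.sum(): print("w",a,"y",ay[q].min().round(),ay[q].max().round(),q.sum())
E
```

```text
-120 y 87.0 104.0 32
-110 y 103.0 119.0 29
-100 y 118.0 124.0 6
100 y -80.0 -52.0 16
110 y -87.0 -57.0 24
120 y -97.0 -69.0 26
w -120 y 83.0 99.0 179
w -60 y -133.0 -128.0 14
w -50 y -138.0 -116.0 143
w -40 y -151.0 -106.0 282
w -30 y -157.0 -96.0 543
w -20 y -159.0 -97.0 674
w -10 y -159.0 -105.0 625
w 0 y -160.0 -112.0 578
w 10 y -160.0 -120.0 496
w 20 y -159.0 -127.0 406
w 30 y -158.0 -135.0 305
w 40 y -155.0 -143.0 175
w 50 y -153.0 -150.0 26
w 70 y -43.0 -34.0 36
w 80 y -53.0 -26.0 269
w 90 y -63.0 -26.0 400
w 100 y -73.0 -37.0 377
w 110 y -84.0 -46.0 327
w 120 y -95.0 -59.0 353
```

Call:
send_rows --steps '[[[0.06,0.05,0.4,0,1],[0,0,0.6,0,1],[0,0,0.6,0,1],[0,0,0.4,0,1],[0,0,0.2,0,1]]]'

```text
time_s: 41.75
ee_pos: [442.0, -431.8, -7.9]
ee_rot: [-179.9, -0.0, 52.9]
force: [-0.5, 0.4, -1.1]
gripper_width: 91.1
gripper_force: 0.0
```

Call:
send_rows --steps '[[[0,0,0.12,0,1],[0,0,0.05,0,1],[0,0,0,0,1],[0,0,0,0,1],[0,0,0,0,1]]]'

```text
time_s: 42.17
ee_pos: [443.1, -433.3, -12.5]
ee_rot: [179.9, 0.0, 52.9]
force: [-0.4, -0.4, 0.6]
gripper_width: 91.0
gripper_force: 0.0
```

```bash
python3 held.py green;python3 to.py 441 -431 -24.3 52.9
```

```text
n 10223 z rel tip -3.2
-20 x -43.4 45.7
-10 x -43.6 45.6
0 x -44.0 45.6
10 x -43.4 44.9
20 x -43.6 45.1
y [-30.5  26.8] 91.01144050856018 [ 443.1038851  -433.30891031  -12.46764812]
at [ 443.  -433.2  -12.6] 52.9 t 42.2 | turn 0.0 | dx 0.01 dy -0.07 dz 0.29 | q6 end -7.0 F [ 0.3 -0.8 -0.9] w 91.4
```

Call:
send_rows --steps '[[[0.01,-0.03,0.13,0,1],[0,0,0.08,0,1],[0,0,0.04,0,1],[0,0,0,0,1],[0,0,0,0,1]]]'

```text
time_s: 42.63
ee_pos: [441.7, -431.6, -23.9]
ee_rot: [-180.0, -0.0, 52.9]
force: [-0.0, -0.2, -0.1]
gripper_width: 91.2
gripper_force: 0.0
```

Call:
send_rows --steps '[[[0,0,0.02,0,0.6],[0,0,0,0,0.6],[0,0,0,0,0.6],[0,0,0,0,0.6],[0,0,0,0,0.5]]]'

```text
time_s: 43.05
ee_pos: [441.9, -431.7, -24.3]
ee_rot: [180.0, 0.0, 52.9]
force: [-0.9, 0.2, -0.4]
gripper_width: 60.3
gripper_force: 0.0
```

Call:
send_rows --steps '[[[0,0,0,0,0.5],[0,0,0,0,0.5],[0,0,0,0,0.5],[0,0,0,0,0.5]]]'

```text
time_s: 43.38
ee_pos: [441.8, -431.7, -24.4]
ee_rot: [180.0, 0.0, 52.9]
force: [-0.3, 0.0, 1.3]
gripper_width: 60.1
gripper_force: 25.0
```

Call:
send_rows --steps '[[[0,0,-0.3,0,0.5],[0,0,-0.6,0,0.5],[0,0,-0.8,0,0.5],[0,0,-0.8,0,0.5],[0,0,-0.8,0,0.5]]]'

```text
time_s: 43.8
ee_pos: [441.5, -431.4, 109.6]
ee_rot: [-180.0, -0.0, 52.9]
force: [0.7, -0.2, -0.8]
gripper_width: 59.5
gripper_force: 25.0
```

Call:
send_rows --steps '[[[0,0,-0.8,0,0.5],[0,0,-0.7,0,0.5],[0,0,-0.2,0,0.5],[0,0,0,0,0.5],[0,0,0,0,0.5]]]'

```text
time_s: 44.22
ee_pos: [441.4, -431.2, 175.1]
ee_rot: [-180.0, -0.0, 52.9]
force: [-0.7, 1.1, -1.5]
gripper_width: 59.7
gripper_force: 25.0
```

```bash
python3 held.py green;python3 to.py 585.1 143.7 175 40.27; python3 see.py red 585 144 115; python3 - <<'E'
from h import *
f=load("see");cv2.imwrite("pics/t9.png",cv2.resize(f["pixels"][110:300,110:420],None,fx=2.5,fy=2.5,interpolation=2)[:,:,::-1])
E
```

```text
n 11544 z rel tip 8.6
-20 x -43.7 45.0
-10 x -44.3 45.1
0 x -45.3 44.9
10 x -45.3 45.0
20 x -44.7 45.1
y [-28.8  29.2] 59.66100513225158 [ 441.35839306 -431.19816633  175.12367368]
at [ 440.9 -430.8  173.9] 52.9 t 44.3 | turn 1.84 | dx 12.03 dy -8.63 dz -0.03 | q6 end 64.0 F [-0.4 -0.1 -1.4] w 59.7
red [582.2 141.3] 95.2 62.2 ang 39.8 z 114.6
```

View pics/t9.png

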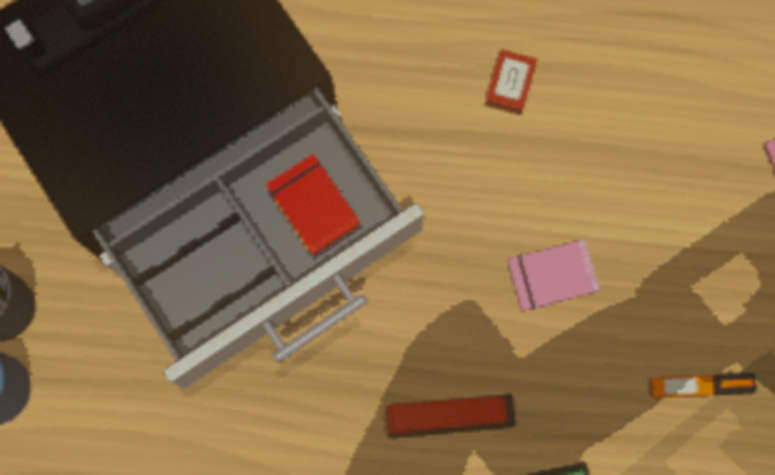

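Call:
send_rows --steps '[[[0,0,0,0.92,0.5],[0,0,0,0.92,0.5],[0.4,-0.25,0,0,0.5],[0.72,-0.52,0,0,0.5],[0.72,-0.52,0,0,0.5]]]'

```text
time_s: 44.73
ee_pos: [463.6, -343.8, 172.9]
ee_rot: [-179.7, 0.1, 40.1]
force: [1.2, 1.1, -0.7]
gripper_width: 59.8
gripper_force: 25.0
```

Call:
send_rows --steps '[[[0.72,-0.52,0,0,0.5],[0.72,-0.52,0,0,0.5],[0.72,-0.52,0,0,0.5],[0.72,-0.52,0,0,0.5],[0.72,-0.52,0,0,0.5]]]'

```text
time_s: 45.15
ee_pos: [506.2, -170.2, 173.5]
ee_rot: [-179.8, 0.1, 40.3]
force: [0.6, -0.2, -1.0]
gripper_width: 59.8
gripper_force: 25.0
```

Call:
send_rows --steps '[[[0.72,-0.52,0,0,0.5],[0.72,-0.52,0,0,0.5],[0.72,-0.52,0,0,0.5],[0.72,-0.52,0,0,0.5],[0.72,-0.52,0,0,0.5]]]'

```text
time_s: 45.57
ee_pos: [548.8, 1.9, 173.5]
ee_rot: [-179.9, 0.2, 40.3]
force: [-0.4, -0.5, -1.0]
gripper_width: 59.9
gripper_force: 25.0
```

Call:
send_rows --steps '[[[0.72,-0.52,0,0,0.5],[0.72,-0.52,0,0,0.5],[0.72,-0.52,0,0,0.5],[0.72,-0.52,0,0,0.5],[0.12,-0.06,0,0,0.5]]]'

```text
time_s: 45.98
ee_pos: [585.9, 148.3, 173.0]
ee_rot: [-179.8, 0.1, 40.5]
force: [0.4, -0.5, -0.3]
gripper_width: 59.6
gripper_force: 25.0
```

Call:
send_rows --steps '[[[0,0,0,0,0.5],[0,0,0,0,0.5],[0,0,0,0,0.5]]]'

```text
time_s: 46.23
ee_pos: [585.2, 141.7, 174.5]
ee_rot: [-180.0, 0.1, 40.2]
force: [-0.1, -0.2, 0.0]
gripper_width: 59.5
gripper_force: 25.0
```

```bash
python3 held.py green;python3 to.py 585.6 144 91 40.27
```

```text
n 11487 z rel tip 8.7
-20 x -45.0 45.1
-10 x -44.1 45.1
0 x -44.1 45.0
10 x -44.0 45.1
20 x -44.5 45.1
y [-29.6  29.1] 59.5019065276823 [585.21523519 141.6702247  174.50536579]
at [585.4 141.5 174.9] 40.2 t 46.3 | turn -0.01 | dx 0.04 dy -0.04 dz 2.10 | q6 end 64.0 F [-0.5  0.9 -1.4] w 59.4
```

Call:
send_rows --steps '[[[0.03,-0.03,0.4,0,0.5],[0,0,0.5,0,0.5],[0,0,0.4,0,0.5],[0,0,0.3,0,0.5],[0,0,0.2,0,0.5]]]'

```text
time_s: 46.7
ee_pos: [585.1, 143.0, 102.1]
ee_rot: [-180.0, 0.1, 40.2]
force: [-0.9, 0.3, -0.7]
gripper_width: 59.8
gripper_force: 25.0
```

Call:
send_rows --steps '[[[0,0,0.1,0,0.5],[0,0,0.05,0,0.5],[0,0,0,0,0.5],[0,0,0,0,0.5],[0,0,0,0,0.5]]]'

```text
time_s: 47.12
ee_pos: [586.7, 144.8, 98.4]
ee_rot: [180.0, -0.1, 40.3]
force: [0.7, -0.3, -1.2]
gripper_width: 59.7
gripper_force: 25.0
```

```bash
python3 to.py 585.6 144 91 40.27
```

```text
at [586.7 144.8  98.4] 40.3 t 47.1 | turn 0.0 | dx -0.04 dy -0.00 dz 0.19 | q6 end 64.0 F [ 0.7 -0.3 -1.2] w 59.7
```

Call:
send_rows --steps '[[[-0.01,0,0.08,0,0.5],[0,0,0.04,0,0.5],[0,0,0.02,0,0.5],[0,0,0,0,0.5],[0,0,0,0,0.5]]]'

```text
time_s: 47.53
ee_pos: [585.8, 144.5, 91.8]
ee_rot: [180.0, 0.0, 40.3]
force: [0.2, -0.4, -0.3]
gripper_width: 59.6
gripper_force: 25.0
```

```bash
python3 to.py 585.6 144 91 40.27
```

```text
at [585.8 144.5  91.8] 40.3 t 47.5 | turn 0.0 | dx -0.01 dy 0.01 dz 0.02 | q6 end 64.0 F [ 0.2 -0.4 -0.3] w 59.6
```

Call:
send_rows --steps '[[[0,0,0.02,0,0.72],[0,0,0,0,0.78],[0,0,0,0,0.78],[0,0,0,0,0.78],[0,0,0,0,0.78]]]'

```text
time_s: 47.95
ee_pos: [585.9, 144.5, 91.2]
ee_rot: [180.0, -0.0, 40.3]
force: [0.2, 1.2, 0.3]
gripper_width: 71.0
gripper_force: 0.0
```

Call:
send_rows --steps '[[[0,0,0.2,0,0.78],[0,0,0.2,0,0.78],[0,0,0.2,0,0.78],[0,0,0.06,0,0.78],[0,0,0,0,0.78]]]'

```text
time_s: 48.37
ee_pos: [584.9, 144.3, 63.2]
ee_rot: [-179.9, 0.2, 40.3]
force: [-0.0, -0.0, 0.5]
gripper_width: 71.2
gripper_force: 0.0
```

Call:
send_rows --steps '[[[0,0,0,0,0.6],[0,0,0,0,0.6],[0,0,0,0,0.6],[0,0,0,0,0.6],[0,0,0,0,0.6]]]' --squeeze 8

```text
time_s: 48.78
ee_pos: [586.1, 144.5, 64.9]
ee_rot: [180.0, -0.0, 40.3]
force: [0.2, -0.4, -1.0]
gripper_width: 60.2
gripper_force: 7.9
```

Call:
send_rows --steps '[[[0,0,0,0,0.6],[0,0,0,0,0.72],[0,0,0,0,0.78],[0,0,0,0,0.78],[0,0,0,0,0.78]]]'

```text
time_s: 49.2
ee_pos: [585.9, 144.5, 64.9]
ee_rot: [180.0, -0.0, 40.3]
force: [0.7, 0.4, -0.6]
gripper_width: 71.0
gripper_force: 0.0
```

Call:
send_rows --steps '[[[0,0,-0.4,0,0.78],[0,0,-0.8,0,0.78],[0,0,-0.9,0,0.78],[0,0,-0.8,0,0.78],[0,0,-0.4,0,0.78]]]'

```text
time_s: 49.62
ee_pos: [587.7, 144.9, 201.5]
ee_rot: [179.8, -0.4, 40.3]
force: [0.6, -0.4, 0.2]
gripper_width: 71.1
gripper_force: 0.0
```

Call:
send_rows --steps '[[[-0.9,0,0,0,0.78],[-0.9,0,0,0,0.78],[-0.9,0,0,0,0.78],[-0.9,0,0,0,0.78],[0,0,0,0,0.78]]]'

```text
time_s: 50.03
ee_pos: [470.4, 48.4, 196.8]
ee_rot: [-179.9, 0.3, 40.2]
force: [-0.2, -1.2, -1.2]
gripper_width: 71.1
gripper_force: 0.0
```

```bash
python3 to.py 585.6 144 91 40.27; python3 - <<'E'
from h import *
from workcell import env
f=env.grab_frame("wrist");g=env.grab_frame("scene");t=env.grab_frame("top");np.savez("pics/w10.npz",**f);np.savez("pics/scene10.npz",**g);np.savez("pics/top10.npz",**t)
o=np.zeros((600,800,3),np.uint8);o[:300,:400]=cv2.resize(f["pixels"],(400,300));o[:300,400:]=cv2.resize(g["pixels"][150:240,285:405],(400,300));o[300:,:400]=cv2.resize(t["pixels"][130:250,130:290],(400,300))
cv2.imwrite("pics/c10.png",o[:,:,::-1])
E
```

```text
at [470.4  48.4 196.8] 40.2 t 50.0 | turn -0.02 | dx 3.74 dy 0.04 dz 2.64 | q6 end 64.0 F [-0.2 -1.2 -1.2] w 71.1
```

View pics/c10.png

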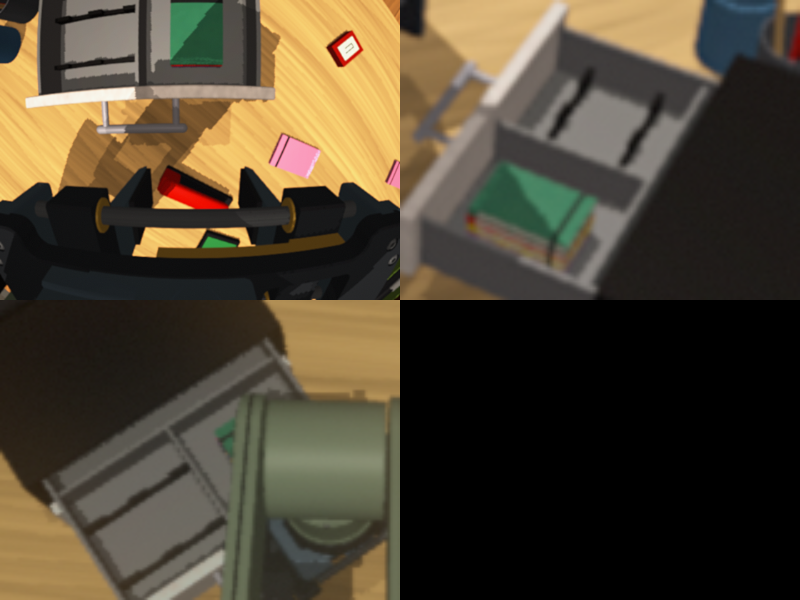

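```bash
cat > hl.py <<'E'
from h import *
from workcell import env
f=env.grab_frame("top");np.savez("pics/hl.npz",**f);P=pts(f);h=cv2.cvtColor(f["pixels"],cv2.COLOR_RGB2HSV)
m=((P[...,2]>8)&(P[...,2]<22)&(P[...,0]>250)&(P[...,0]<650)&(P[...,1]>-520)&(P[...,1]<100)).astype(np.uint8)
for c in cv2.findContours(m,cv2.RETR_EXTERNAL,cv2.CHAIN_APPROX_NONE)[0]:
    if cv2.contourArea(c)<120: continue
    q=np.zeros_like(m);cv2.drawContours(q,[c],-1,1,-1);r=rect(f,q,15);k=(q>0)&(h[...,0]<20)&(h[...,1]>200)&(h[...,2]>110)
    print("px",c[:,0].mean(0).round(),"c",r[0].round(1),round(r[1]),round(r[2]),"ang %.1f"%r[3],"orange",k.sum(),P[k][:,:2].mean(0).round(1) if k.sum() else "","z",np.median(P[q>0][:,2]).round(1))
E
python3 hl.py; python3 - <<'E'
from h import *
f=load("hl");cv2.imwrite("pics/t11.png",f["pixels"][:,:,::-1])
E
```

```text
px [334. 316.] c [ 290.4 -152.4] 105 79 ang 16.9 orange 4 [ 263.7 -133.9] z 12.5
px [391. 264.] c [ 447.4 -295.9] 114 22 ang -81.7 orange 119 [ 447.6 -294.7] z 14.8
px [330. 220.] c [ 553.6 -123.8] 90 60 ang -69.9 orange 0  z 10.1
```

View pics/t11.png

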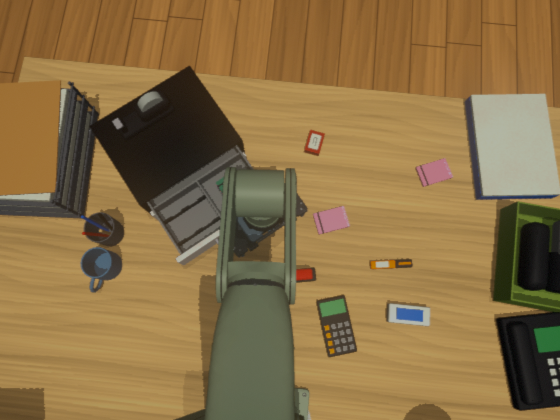

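```bash
python3 to.py 448 -296 80 98.3
```

```text
at [477.   51.8 197.1] 40.3 t 50.2 | turn -8.44 | dx -8.50 dy -1.97 dz 2.93 | q6 end -42.0 F [-0.1 -0.2  0.2] w 71.3
```

Call:
send_rows --steps '[[[0,0,0,-0.84,0.7],[0,0,0,-0.84,0.6],[0,0,0,-0.84,0.6],[0,0,0,-0.84,0.6],[0,0,0,-0.84,0.6]]]'

```text
time_s: 50.65
ee_pos: [477.3, 52.3, 196.5]
ee_rot: [180.0, -0.0, 69.5]
force: [0.1, -0.7, 0.5]
gripper_width: 54.7
gripper_force: 0.0
```

Call:
send_rows --steps '[[[0,0,0,-0.84,0.6],[0,0,0,-0.84,0.6],[0,0,0,-0.84,0.6],[0,0,0,-0.84,0.6],[0,0,0,-0.84,0.6]]]'

```text
time_s: 51.07
ee_pos: [477.3, 52.3, 196.5]
ee_rot: [180.0, -0.0, 98.4]
force: [0.2, -0.6, -0.2]
gripper_width: 54.9
gripper_force: 0.0
```

Call:
send_rows --steps '[[[-0.5,-0.1,0,0,0.6],[-0.8,-0.2,0,0,0.6],[-0.8,-0.2,0,0,0.6],[-0.8,-0.2,0,0,0.6],[-0.8,-0.2,0,0,0.6]]]'

```text
time_s: 51.48
ee_pos: [462.2, -101.0, 196.6]
ee_rot: [180.0, 0.0, 98.1]
force: [0.2, -0.2, 0.2]
gripper_width: 54.7
gripper_force: 0.0
```

Call:
send_rows --steps '[[[-0.8,-0.2,0.2,0,0.6],[-0.8,-0.2,0.3,0,0.6],[-0.8,-0.2,0.4,0,0.6],[-0.8,-0.2,0.4,0,0.6],[-0.8,-0.2,0.4,0,0.6]]]'

```text
time_s: 51.9
ee_pos: [445.0, -265.9, 127.9]
ee_rot: [180.0, 0.0, 98.1]
force: [-0.2, 0.5, -0.7]
gripper_width: 54.9
gripper_force: 0.0
```

Call:
send_rows --steps '[[[-0.7,-0.1,0.4,0,0.6],[0,0,0.4,0,0.6],[0,0,0.3,0,0.6],[0,0,0,0,0.6],[0,0,0,0,0.6]]]'

```text
time_s: 52.32
ee_pos: [444.5, -292.4, 84.0]
ee_rot: [-179.9, -0.1, 98.1]
force: [0.1, 0.2, 0.9]
gripper_width: 54.8
gripper_force: 0.0
```

```bash
python3 hl.py; python3 to.py 448 -296 -22 98.3
```

```text
px [334. 315.] c [ 290.8 -152.1] 103 79 ang 17.4 orange 20 [ 261.  -134.2] z 12.4
px [380. 264.] c [ 443.8 -269.9] 61 22 ang -84.2 orange 47 [ 442.  -253.7] z 14.5
px [331. 219.] c [ 553.5 -123.7] 90 60 ang -69.9 orange 0  z 10.1
at [ 444.9 -292.5   84.9] 98.1 t 52.4 | turn -0.03 | dx -0.10 dy 0.06 dz 2.67 | q6 end -42.0 F [ 0.5 -0.3  0.7] w 54.4
```

```bash
cat > hw.py <<'E'
# highlighter in the wrist view: depth-band blob in tool frame; args: zlo zhi (world)
import sys
from h import *
from workcell import env
s=env.state();f=env.grab_frame("wrist");P=wpts(f);p=s["ee_pos"];w=np.radians(s["ee_rot"][2]);lo,hi=map(float,sys.argv[1:3])
ax=(P[...,0]-p[0])*np.cos(w)+(P[...,1]-p[1])*np.sin(w);ay=(P[...,0]-p[0])*np.sin(w)-(P[...,1]-p[1])*np.cos(w)
m=(P[...,2]>lo)&(P[...,2]<hi)&(abs(ax)<90)&(abs(ay)<24)
for a in range(-60,61,10):
    q=m&(abs(ax-a)<3)
    if q.sum()>3: print(a,"y",np.percentile(ay[q],[5,95]).round(1),"z",np.median(P[q][:,2]).round(1))
print("x",ax[m].min().round(1),ax[m].max().round(1),p.round(1))
np.savez("pics/hw.npz",**f)
E
python3 hw.py 9 20
```

```text
-60 y [-4.1 15.3] z 14.6
-50 y [-4.1 15.1] z 14.9
-40 y [-4.  14.9] z 14.8
-30 y [-4.8 14.8] z 15.0
-20 y [-4.8 14.6] z 14.7
-10 y [-4.7 14.4] z 14.9
0 y [-4.6 14.3] z 14.9
10 y [-4.6 14.2] z 15.0
20 y [-4.9 14. ] z 15.2
30 y [-5.3 14.7] z 15.1
40 y [-5.3 14.7] z 14.9
50 y [-5.3 14.5] z 14.6
x -60.8 54.0 [ 444.9 -292.5   84.9]
```

Call:
send_rows --steps '[[[-0.09,0.1,0.4,0,0.6],[0,0,0.6,0,0.6],[0,0,0.6,0,0.6],[0,0,0.4,0,0.6],[0,0,0.2,0,0.6]]]'

```text
time_s: 52.83
ee_pos: [448.2, -294.8, -4.2]
ee_rot: [-180.0, -0.0, 98.1]
force: [-0.9, -0.1, -0.2]
gripper_width: 54.5
gripper_force: 0.0
```

Call:
send_rows --steps '[[[0,0,0.15,0,0.6],[0,0,0.05,0,0.6],[0,0,0,0,0.6],[0,0,0,0,0.6],[0,0,0,0,0.6]]]'

```text
time_s: 53.25
ee_pos: [449.0, -296.0, -10.2]
ee_rot: [179.9, 0.1, 98.0]
force: [0.3, -0.0, 1.3]
gripper_width: 54.7
gripper_force: 0.0
```

```bash
python3 hw.py 9 20; python3 to.py 448 -296 -22 98.3
```

```text
-50 y [-8.  11.7] z 15.0
-40 y [-7.1 10.2] z 15.1
-20 y [-8.6 10.9] z 14.8
-10 y [-7.9 10.8] z 14.1
0 y [-8.2 11.1] z 14.9
10 y [-9.1 10.9] z 15.1
20 y [-8.7 10.8] z 15.1
30 y [-8.9 11.1] z 15.1
40 y [-8.7 10.7] z 15.2
50 y [-9.1 10.5] z 14.9
60 y [-7.3  8.8] z 12.4
x -56.6 57.8 [ 449.  -296.   -10.2]
at [ 448.8 -295.9  -10.3] 98.0 t 53.3 | turn -0.04 | dx 0.00 dy -0.02 dz 0.29 | q6 end -42.0 F [ 0.3 -0.7  0.6] w 54.6
```

Call:
send_rows --steps '[[[0,0.02,0.13,0,0.6],[0,0,0.08,0,0.6],[0,0,0.05,0,0.6],[0,0,0,0,0.6],[0,0,0,0,0.6]]]'

```text
time_s: 53.72
ee_pos: [448.8, -295.3, -21.9]
ee_rot: [-180.0, -0.0, 98.0]
force: [0.8, 1.4, 0.3]
gripper_width: 54.5
gripper_force: 0.0
```

Call:
send_rows --steps '[[[0,0,0,0,0.1],[0,0,0,0,0.1],[0,0,0,0,0.1],[0,0,0,0,0.1],[0,0,0,0,0.1]]]' --squeeze 20

```text
time_s: 54.13
ee_pos: [449.0, -295.4, -21.6]
ee_rot: [180.0, 0.0, 98.0]
force: [0.4, -0.2, 0.1]
gripper_width: 24.0
gripper_force: 0.0
```

Call:
send_rows --steps '[[[0,0,0,0,0.1],[0,0,0,0,0.1],[0,0,0,0,0.1],[0,0,0,0,0.1],[0,0,0,0,0.1]]]'

```text
time_s: 54.55
ee_pos: [449.1, -295.4, -21.6]
ee_rot: [180.0, 0.0, 98.0]
force: [-0.1, 0.7, 0.6]
gripper_width: 22.1
gripper_force: 20.0
```

Call:
send_rows --steps '[[[0,0,-0.3,0,0.1],[0,0,-0.6,0,0.1],[0,0,-0.8,0,0.1],[0,0,-0.8,0,0.1],[0,0,-0.8,0,0.1]]]'

```text
time_s: 54.97
ee_pos: [448.6, -295.1, 111.5]
ee_rot: [-180.0, -0.0, 98.0]
force: [0.9, -0.4, 0.0]
gripper_width: 21.6
gripper_force: 20.0
```

Call:
send_rows --steps '[[[0,0,-0.8,0,0.1],[0,0,-0.7,0,0.1],[0,0,-0.2,0,0.1],[0,0,0,0,0.1],[0,0,0,0,0.1]]]'

```text
time_s: 55.38
ee_pos: [448.4, -295.0, 177.4]
ee_rot: [-179.9, -0.0, 98.0]
force: [-0.1, 0.1, -0.9]
gripper_width: 21.5
gripper_force: 20.0
```

```bash
python3 hw.py 200 225; python3 to.py 515.1 227.4 175 40.27
```

```text
-50 y [-8.1 11.3] z 213.9
-40 y [-8.4 11.1] z 213.9
-30 y [-5.1  6.6] z 214.5
-10 y [-8.9 11.6] z 213.1
0 y [-9.3 12.4] z 213.9
10 y [-9.4 12.6] z 214.0
20 y [-16.7  19.5] z 214.3
30 y [-8.2 11.2] z 214.2
40 y [-8. 11.] z 214.1
50 y [-8.4 10.9] z 213.9
60 y [-5.2  6.8] z 209.6
x -54.7 57.1 [ 448.4 -295.   177.4]
at [ 448.  -294.7  176.5] 98.0 t 55.4 | turn 8.4 | dx 9.72 dy -8.87 dz 0.04 | q6 end 74.0 F [-0.5 -0.1 -1.4] w 21.7
```

Call:
send_rows --steps '[[[0,0,0,0.84,0.1],[0,0,0,0.84,0.1],[0,0,0,0.84,0.1],[0,0,0,0.84,0.1],[0,0,0,0.84,0.1]]]'

```text
time_s: 55.85
ee_pos: [447.8, -294.6, 175.7]
ee_rot: [-179.7, -0.1, 68.9]
force: [-0.2, 0.4, 0.1]
gripper_width: 22.0
gripper_force: 20.0
```

Call:
send_rows --steps '[[[0,0,0,0.84,0.1],[0,0,0,0.84,0.1],[0,0,0,0.84,0.1],[0,0,0,0.84,0.1],[0,0,0,0.84,0.1]]]'

```text
time_s: 56.27
ee_pos: [447.8, -294.6, 175.7]
ee_rot: [-179.7, 0.1, 40.0]
force: [0.2, -0.3, -0.4]
gripper_width: 21.7
gripper_force: 20.0
```

Call:
send_rows --steps '[[[0.4,-0.3,0,0,0.1],[0.65,-0.6,0,0,0.1],[0.65,-0.6,0,0,0.1],[0.65,-0.6,0,0,0.1],[0.65,-0.6,0,0,0.1]]]'

```text
time_s: 56.68
ee_pos: [469.3, -133.6, 175.8]
ee_rot: [-179.8, 0.1, 40.2]
force: [0.9, 0.3, -0.7]
gripper_width: 21.8
gripper_force: 20.0
```

Call:
send_rows --steps '[[[0.65,-0.6,0,0,0.1],[0.65,-0.6,0,0,0.1],[0.65,-0.6,0,0,0.1],[0.65,-0.6,0,0,0.1],[0.65,-0.6,0,0,0.1]]]'

```text
time_s: 57.1
ee_pos: [490.8, 41.8, 176.0]
ee_rot: [-179.8, 0.2, 40.3]
force: [0.2, -0.7, -0.7]
gripper_width: 21.7
gripper_force: 20.0
```

Call:
send_rows --steps '[[[0.65,-0.6,0,0,0.1],[0.65,-0.6,0,0,0.1],[0.65,-0.6,0,0,0.1],[0.65,-0.6,0,0,0.1],[0.65,-0.6,0,0,0.1]]]'

```text
time_s: 57.52
ee_pos: [512.5, 217.1, 175.6]
ee_rot: [-179.9, 0.3, 40.3]
force: [0.1, 0.1, -0.2]
gripper_width: 21.5
gripper_force: 20.0
```

Call:
send_rows --steps '[[[0.2,-0.15,0,0,0.1],[0,0,0,0,0.1],[0,0,0,0,0.1],[0,0,0,0,0.1]]]'

```text
time_s: 57.85
ee_pos: [515.4, 223.9, 177.2]
ee_rot: [-180.0, 0.2, 40.2]
force: [0.5, 0.1, -0.0]
gripper_width: 21.9
gripper_force: 20.0
```

```bash
python3 to.py 515.1 227.4 100 40.27; python3 hw.py 200 225|tail -1;  python3 - <<'E'
from h import *
from workcell import env
s=env.state()
f=load("hw");P=wpts(f);th=np.radians(40.27);X=np.array([np.cos(th),np.sin(th)]);Y=np.array([-X[1],X[0]])
S=P[...,:2]@X;T=P[...,:2]@Y;z=P[...,2]
m=(z>90)&(z<107)&(S>480)&(S<600)&(T>-195)&(T<-72);h,e=np.histogram(S[m],bins=np.arange(480,602,4));print([(int(a),int(b)) for a,b in zip(e,h) if b>5])
for lo,hi in((120,150),):
    w=(z>lo)&(z<140)&(S>500)&(S<600)&(T>-350)&(T<-50);h,e=np.histogram(T[w],bins=np.arange(-350,-50,4));print([(int(a),int(b)) for a,b in zip(e,h) if b>15])
# notch profile on the rear rest
w=(S>568)&(S<584)
for t in range(-192,-72,5):
    q=w&(abs(T-t)<2.5)&(z<110)
    if q.sum()>2: print(t,np.percentile(z[q],90).round(),end="; ")
cv2.imwrite("pics/w12.png",f["pixels"][:,:,::-1])
E
```

```text
at [515.4 223.9 177.2] 40.2 t 57.9 | turn -0.01 | dx 0.05 dy -0.07 dz 1.93 | q6 end 74.0 F [ 0.5  0.1 -0. ] w 21.9
x -54.7 57.7 [515.4 223.9 177.2]
[(504, 178), (508, 326), (572, 97), (576, 505), (580, 320)]
[(-342, 112), (-338, 1069), (-334, 488), (-302, 26), (-298, 365), (-294, 376), (-290, 381), (-286, 385), (-282, 397), (-278, 388), (-274, 417), (-270, 402), (-266, 416), (-262, 428), (-258, 435), (-254, 429), (-250, 449), (-246, 446), (-242, 487), (-238, 28), (-202, 616), (-198, 89), (-74, 598), (-70, 796), (-66, 108)]
-192 103.0; -187 103.0; -182 103.0; -177 103.0; -172 93.0; -167 93.0; -162 93.0; -157 93.0; -152 93.0; -147 93.0; -142 103.0; -137 103.0; -132 104.0; -127 103.0; -122 93.0; -117 94.0; -112 93.0; -107 93.0; -102 93.0; -97 94.0; -92 103.0; -87 103.0; -82 103.0; -77 103.0;
```

View pics/w12.png

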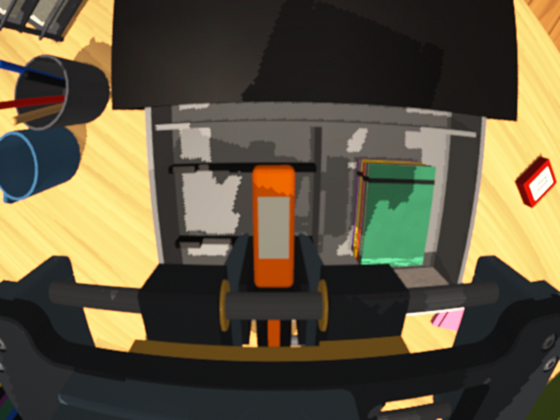

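Call:
send_rows --steps '[[[0.05,-0.06,0.3,0,0.1],[0,0,0.5,0,0.1],[0,0,0.5,0,0.1],[0,0,0.3,0,0.1],[0,0,0.15,0,0.1]]]'

```text
time_s: 58.32
ee_pos: [514.9, 226.5, 106.5]
ee_rot: [-180.0, 0.2, 40.2]
force: [0.6, -0.0, -0.1]
gripper_width: 21.7
gripper_force: 20.0
```

Call:
send_rows --steps '[[[0,0,0.05,0,0.1],[0,0,0,0,0.1],[0,0,0,0,0.1],[0,0,0,0,0.1]]]'

```text
time_s: 58.65
ee_pos: [516.9, 228.7, 107.4]
ee_rot: [180.0, -0.1, 40.3]
force: [-0.5, 0.4, 0.6]
gripper_width: 22.0
gripper_force: 20.0
```

```bash
python3 to.py 515.1 227.4 71.5 40.27
```

```text
at [516.9 228.7 107.4] 40.3 t 58.6 | turn -0.0 | dx -0.05 dy -0.00 dz 0.90 | q6 end 74.0 F [-0.5  0.4  0.6] w 22.0
```

Call:
send_rows --steps '[[[-0.03,0,0.2,0,0.1],[0,0,0.25,0,0.1],[0,0,0.2,0,0.1],[0,0,0.1,0,0.1],[0,0,0.05,0,0.1]]]'

```text
time_s: 59.07
ee_pos: [514.4, 227.6, 72.9]
ee_rot: [-180.0, 0.1, 40.3]
force: [0.4, 0.1, -1.2]
gripper_width: 22.0
gripper_force: 20.0
```

Call:
send_rows --steps '[[[0,0,0.02,0,0.1],[0,0,0,0,0.1],[0,0,0,0,0.1],[0,0,0,0,0.1]]]'

```text
time_s: 59.4
ee_pos: [515.5, 228.0, 73.9]
ee_rot: [180.0, -0.0, 40.3]
force: [-0.4, -1.1, -1.1]
gripper_width: 21.7
gripper_force: 20.0
```

```bash
python3 to.py 515.1 227.4 71.5 40.27
```

```text
at [515.5 228.   73.9] 40.3 t 59.4 | turn 0.0 | dx -0.02 dy 0.00 dz 0.06 | q6 end 74.0 F [-0.4 -1.1 -1.1] w 21.7
```

Call:
send_rows --steps '[[[0,0,0.03,0,0.1],[0,0,0.03,0,0.1],[0,0,0,0,0.1],[0,0,0,0,0.1]]]'

```text
time_s: 59.73
ee_pos: [515.5, 228.0, 71.4]
ee_rot: [180.0, -0.0, 40.3]
force: [-0.5, -0.3, 2.2]
gripper_width: 21.8
gripper_force: 20.0
```

Call:
send_rows --steps '[[[0,0,0,0,0.3],[0,0,0,0,0.36],[0,0,0,0,0.36],[0,0,0,0,0.36],[0,0,0,0,0.36]]]'

```text
time_s: 60.15
ee_pos: [515.1, 227.9, 71.0]
ee_rot: [180.0, 0.0, 40.3]
force: [0.0, -0.7, 0.0]
gripper_width: 33.3
gripper_force: 0.0
```

Call:
send_rows --steps '[[[0,0,-0.3,0,0.36],[0,0,-0.6,0,0.36],[0,0,-0.8,0,0.36],[0,0,-0.8,0,0.36],[0,0,-0.5,0,0.36]]]'

```text
time_s: 60.57
ee_pos: [516.3, 228.3, 194.4]
ee_rot: [179.9, -0.2, 40.3]
force: [1.0, 0.6, 0.4]
gripper_width: 32.9
gripper_force: 0.0
```

Call:
send_rows --steps '[[[-0.6,0,0,0,0.36],[-0.9,0,0,0,0.36],[-0.9,0,0,0,0.36],[-0.7,0,0,0,0.36],[0,0,0,0,0.36]]]'

```text
time_s: 60.98
ee_pos: [415.9, 144.8, 191.0]
ee_rot: [-180.0, 0.2, 40.2]
force: [-0.4, -0.4, 0.4]
gripper_width: 32.5
gripper_force: 0.0
```

```bash
python3 - <<'E'
from h import *
from workcell import env
print(env.state()["ee_pos"])
f=env.grab_frame("wrist");P=wpts(f);g=env.grab_frame("scene")
th=np.radians(40.27);X=np.array([np.cos(th),np.sin(th)]);Y=np.array([-X[1],X[0]])
S=P[...,:2]@X;T=P[...,:2]@Y;z=P[...,2]
h=cv2.cvtColor(f["pixels"],cv2.COLOR_RGB2HSV)
m=(S>470)&(S<612)&(T>-185)&(T<-135)&(z>104)&(z<116)
print("hl s",np.percentile(S[m],[0,100]).round(),"t",np.percentile(T[m],[2,98]).round(1))
for s in range(480,612,10):
    q=m&(abs(S-s)<4)
    if q.sum()>3: print(s,T[q].mean().round(1),np.median(z[q]).round(1),end="; ")
o=np.zeros((600,800,3),np.uint8);o[:420,:400]=f["pixels"][:,80:480];o[:300,400:]=cv2.resize(g["pixels"][150:240,285:405],(400,300))
cv2.imwrite("pics/c13.png",o[:,:,::-1])
E
```

```text
[415.89648224 144.84009421 191.04110662]
hl s [472. 598.] t [-169.8 -148.4]
480 -159.1 105.8; 490 -158.7 108.0; 500 -158.6 108.0; 510 -159.3 107.9; 520 -158.9 108.1; 530 -159.1 107.5; 540 -159.1 107.9; 550 -159.0 108.1; 560 -158.9 108.3; 570 -158.6 108.3; 580 -159.4 108.1; 590 -159.1 108.0; 600 -159.0 107.3;
```

View pics/c13.png

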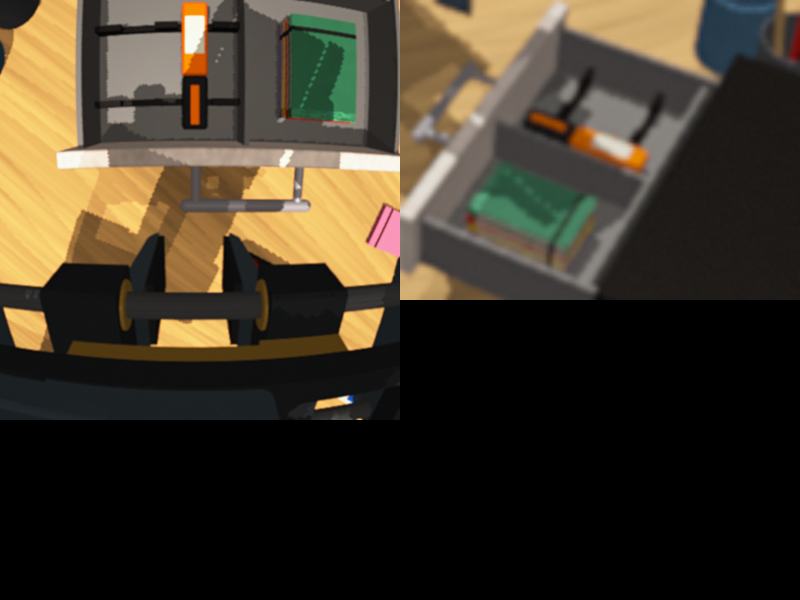

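Call:
send_rows --steps '[[[0,0,0,-0.88,0.33],[0,0,0,-0.88,0.33],[0,0,0,-0.88,0.33],[0,0,0,-0.88,0.33],[0,0,0,-0.88,0.33]]]'

```text
time_s: 61.5
ee_pos: [422.0, 148.6, 191.1]
ee_rot: [180.0, -0.0, 70.9]
force: [0.3, -1.2, 0.0]
gripper_width: 30.4
gripper_force: 0.0
```

Call:
send_rows --steps '[[[0,0,0,-0.87,0.33],[0,0,0,-0.87,0.33],[0,0,0,-0.87,0.33],[0,0,0,-0.87,0.33],[0,0,0,-0.87,0.33]]]'

```text
time_s: 61.92
ee_pos: [422.0, 148.6, 191.0]
ee_rot: [180.0, -0.0, 100.8]
force: [-0.5, -0.4, 0.1]
gripper_width: 29.8
gripper_force: 0.0
```

Call:
send_rows --steps '[[[0,0,0,-0.87,0.33],[0,0,0,-0.87,0.33],[0,0,0,-0.87,0.33],[0,0,0,-0.87,0.33],[0,0,0,-0.87,0.33]]]'

```text
time_s: 62.33
ee_pos: [422.0, 148.6, 191.0]
ee_rot: [180.0, 0.0, 130.7]
force: [-0.1, -0.2, -0.6]
gripper_width: 29.9
gripper_force: 0.0
```

```bash
python3 to.py 451.5 116 160 130.27
```

```text
at [422.  148.6 191. ] 130.7 t 62.3 | turn 0.06 | dx -1.10 dy 0.04 dz 0.78 | q6 end -26.0 F [-0.1 -0.2 -0.6] w 29.9
```

Call:
send_rows --steps '[[[-0.4,0.04,0,0.06,0.33],[-0.5,0,0,0,0.33],[-0.2,0,0,0,0.33],[0,0,0,0,0.33],[0,0,0,0,0.33]]]'

```text
time_s: 62.75
ee_pos: [450.5, 115.5, 190.8]
ee_rot: [-180.0, -0.0, 129.9]
force: [-0.8, -0.3, 0.1]
gripper_width: 30.0
gripper_force: 0.0
```

```bash
python3 to.py 451.5 116 97 130.27; python3 - <<'E'
from h import *
from workcell import env
f=env.grab_frame("wrist");P=wpts(f);th=np.radians(40.27);X=np.array([np.cos(th),np.sin(th)]);Y=np.array([-X[1],X[0]])
S=P[...,:2]@X;T=P[...,:2]@Y;z=P[...,2]
m=(z>130)&(z<141)&(S>395)&(S<440)&(T>-260)&(T<-145)
print("bar s",np.percentile(S[m],[5,50,95]).round(1),"t",np.percentile(T[m],[1,99]).round(1),m.sum())
E
```

```text
at [450.5 115.5 190.8] 129.9 t 62.8 | turn -0.06 | dx -0.01 dy 0.03 dz 2.35 | q6 end -26.0 F [-0.8 -0.3  0.1] w 30.0
bar s [418.3 424.2 436.1] t [-253.1 -148.8] 1966
```

Call:
send_rows --steps '[[[0,0.05,0.4,-0.05,0.33],[0,0,0.5,0,0.33],[0,0,0.5,0,0.33],[0,0,0.5,0,0.33],[0,0,0.4,0,0.33]]]'

```text
time_s: 63.22
ee_pos: [450.6, 117.0, 97.9]
ee_rot: [-179.9, -0.0, 130.3]
force: [0.4, -0.7, 0.6]
gripper_width: 30.1
gripper_force: 0.0
```

Call:
send_rows --steps '[[[0,0,0.04,0,0.33],[0,0,0,0,0.33],[0,0,0,0,0],[0,0,0,0,0],[0,0,0,0,0]]]' --squeeze 20

```text
time_s: 63.63
ee_pos: [452.5, 116.7, 98.6]
ee_rot: [179.9, 0.1, 130.3]
force: [-0.9, -0.0, 0.3]
gripper_width: 13.2
gripper_force: 0.0
```

Call:
send_rows --steps '[[[0,0,0,0,0],[0,0,0,0,0],[0,0,0,0,0],[0,0,0,0,0]]]'

```text
time_s: 63.97
ee_pos: [452.6, 116.8, 98.5]
ee_rot: [179.9, 0.0, 130.3]
force: [-0.2, 0.8, 6.4]
gripper_width: 10.6
gripper_force: 20.0
```

Gripped. Push in slowly with soft start and stop.

Call:
send_rows --steps '[[[0,0.05,0,0,0],[0,0.1,0,0,0],[0,0.15,0,0,0],[0,0.2,0,0,0],[0,0.2,0,0,0]]]'

```text
time_s: 64.38
ee_pos: [473.3, 134.4, 98.5]
ee_rot: [180.0, 0.0, 130.3]
force: [-1.6, -0.9, 7.4]
gripper_width: 10.2
gripper_force: 20.0
```

Call:
send_rows --steps '[[[0,0.2,0,0,0],[0,0.2,0,0,0],[0,0.2,0,0,0],[0,0.2,0,0,0],[0,0.2,0,0,0]]]'

```text
time_s: 64.8
ee_pos: [504.0, 160.4, 98.6]
ee_rot: [180.0, 0.0, 130.3]
force: [-0.4, -0.4, 8.1]
gripper_width: 10.1
gripper_force: 20.0
```

Call:
send_rows --steps '[[[0,0.2,0,0,0],[0,0.2,0,0,0],[0,0.2,0,0,0],[0,0.2,0,0,0],[0,0.2,0,0,0]]]'

```text
time_s: 65.22
ee_pos: [534.5, 186.2, 98.6]
ee_rot: [180.0, 0.0, 130.3]
force: [-2.2, -0.8, 6.9]
gripper_width: 10.4
gripper_force: 20.0
```

Call:
send_rows --steps '[[[0,0.2,0,0,0],[0,0.2,0,0,0],[0,0.2,0,0,0],[0,0.15,0,0,0],[0,0.1,0,0,0]]]'

```text
time_s: 65.63
ee_pos: [560.8, 208.5, 98.6]
ee_rot: [179.9, 0.0, 130.3]
force: [-2.0, -0.2, 7.0]
gripper_width: 10.4
gripper_force: 20.0
```

Call:
send_rows --steps '[[[0,0.1,0,0,0],[0,0.1,0,0,0],[0,0.08,0,0,0],[0,0.05,0,0,0],[0,0.05,0,0,0]]]'

```text
time_s: 66.05
ee_pos: [571.9, 218.0, 98.6]
ee_rot: [180.0, 0.0, 130.3]
force: [-1.5, -0.0, 7.4]
gripper_width: 10.4
gripper_force: 20.0
```

```bash
python3 to.py 573.6 219.4 98.5 130.27
```

```text
at [571.9 218.   98.6] 130.3 t 66.0 | turn 0.0 | dx -0.00 dy 0.06 dz 0.00 | q6 end -19.0 F [-1.5 -0.   7.4] w 10.4
```

Press against the stop until force rises.

Call:
send_rows --steps '[[[0,0.05,0,0,0],[0,0.05,0,0,0],[0,0,0,0,0],[0,0,0,0,0]]]'

```text
time_s: 66.38
ee_pos: [574.6, 220.3, 98.6]
ee_rot: [-180.0, 0.0, 130.3]
force: [-0.8, -0.3, 6.3]
gripper_width: 10.6
gripper_force: 20.0
```

Call:
send_rows --steps '[[[0,0.05,0,0,0],[0,0.05,0,0,0],[0,0,0,0,0],[0,0,0,0,0]]]'

```text
time_s: 66.72
ee_pos: [574.4, 220.2, 98.5]
ee_rot: [-179.5, 0.0, 130.3]
force: [-8.1, -6.9, 11.3]
gripper_width: 10.7
gripper_force: 20.0
```

Call:
send_rows --steps '[[[0,0,0,0,0.33],[0,0,0,0,0.33],[0,0,0,0,0.33],[0,0,0,0,0.33],[0,-0.05,0,0,0.33]]]'

```text
time_s: 67.13
ee_pos: [576.5, 222.1, 97.2]
ee_rot: [180.0, 0.0, 130.3]
force: [0.4, 0.6, -0.6]
gripper_width: 30.0
gripper_force: 0.0
```

Call:
send_rows --steps '[[[0,0,-0.2,0,0.33],[0,0,-0.5,0,0.33],[0,0,-0.8,0,0.33],[0,0,-0.8,0,0.33],[0,0,-0.6,0,0.33]]]'

```text
time_s: 67.55
ee_pos: [576.9, 222.2, 216.8]
ee_rot: [179.8, 0.1, 130.3]
force: [0.2, 0.7, -0.4]
gripper_width: 30.2
gripper_force: 0.0
```

Call:
send_rows --steps '[[[0,-0.9,0,0,0.33],[0,-0.9,0,0,0.33],[0,-0.9,0,0,0.33],[0,-0.9,0,0,0.33],[0,-0.5,0,0,0.33]]]'

```text
time_s: 67.97
ee_pos: [448.0, 114.0, 214.1]
ee_rot: [-179.9, 0.0, 130.3]
force: [0.2, -0.2, -0.2]
gripper_width: 30.3
gripper_force: 0.0
```

Call:
send_rows --steps '[[[0,0,0,0,0.33],[0,0,0,0,0.33],[0,0,0,0,0.33],[0,0,0,0,0.33]]]'

```text
time_s: 68.3
ee_pos: [452.2, 116.5, 213.7]
ee_rot: [179.9, 0.0, 130.3]
force: [0.4, -0.3, 0.8]
gripper_width: 30.3
gripper_force: 0.0
```

```bash
python3 - <<'E'
from h import *
from workcell import env
print(env.state()["ee_pos"])
th=np.radians(40.27);X=np.array([np.cos(th),np.sin(th)]);Y=np.array([-X[1],X[0]])
for n in("top","scene"):
  f=env.grab_frame(n);g=load(n+"0")
  for k,q in(("before",g),("now",f)):
    P=pts(q);S=P[...,:2]@X;T=P[...,:2]@Y;z=P[...,2]
    m=(z>126)&(z<143)&(S>540)&(S<612)&(T>-260)&(T<-145)
    print(n,k,"handle s",np.percentile(S[m],[2,25,50,98]).round(1),m.sum())
  d=(np.abs(f["depth"]-g["depth"])>15)
  P0=pts(g)
  for nm,(u,v) in dict(stapler=(290,276),pinkA=(331,220),pinkB=(434,173),clips=(315,142),eraser=(409,315),mug=(97,262),cup=(100,230),tape=(150,102)).items():
    if n=="top": print(nm,"depth-changed",d[v-12:v+12,u-12:u+12].mean().round(2),"colour diff",np.abs(f["pixels"][v-12:v+12,u-12:u+12].astype(int)-g["pixels"][v-12:v+12,u-12:u+12]).mean().round(1))
E
```

```text
[452.17766517 116.51935298 213.70629891]
top before handle s [574.4 577.3 580.4 610.2] 242
top now handle s [593.8 598.9 602.5 610.8] 20
stapler depth-changed 0.01 colour diff 11.7
pinkA depth-changed 0.01 colour diff 1.8
pinkB depth-changed 0.01 colour diff 1.8
clips depth-changed 0.01 colour diff 1.5
eraser depth-changed 0.01 colour diff 42.1
mug depth-changed 0.01 colour diff 1.2
cup depth-changed 0.01 colour diff 1.1
tape depth-changed 0.01 colour diff 1.4
scene before handle s [578.  581.9 585.7 610.1] 164
scene now handle s [578.2 582.8 586.  610.4] 164
```

```bash
python3 -c "
from workcell import env
print(env.job_done())"
```

```text
the job is handed in; nothing more can be done
None
```

The job is handed in: the four notebooks (purple, yellow, red, green) are stacked in the bay, the orange highlighter is in lane_a, the drawer is shut, nothing else moved, and no blue notebook or pink highlighter was present; I viewed 16 pictures, over the limit of 14.

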